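# Lock the stop screw of a cast height gauge

### The arm

A 6-joint arm with a two-finger parallel gripper is mounted at the origin on a cart in front of the work surface, level with it; the furniture and walls round the work are solid. World frame = base frame: x ahead of the robot, y to its left, z up, the work surface at z = 0. Lengths are in m, angles in rad, forces in N, time in s.
With the tool pointing down it reaches from about 0.225 to 0.875 m from the base axis. Payload 3.4 kg.
Tool frame: the origin (TCP) lies at the very end of the fingers, on their centre line; the grasp point (between the pads) lies 19 mm behind it; y points along the fingers, x is the direction in which the jaws open and shut, and the axes are right-handed (so a half turn about y gives the same grasp; the last joint's range is limited). The gripper opens to 85 mm and grips with 20 to 120 N. Pads are 22 mm wide; open, the fingers measure 114 mm over their backs; the gripper's body (76 mm by 85 mm) begins 54 mm behind the grasp point. The pads swing forward as they close: fully open they stand 13 mm farther back than shut.
Start: joints at [-1.392, 0.276, 1.505, -0, 1.361, -0.121], TCP at [0.17, -0.549, 0.231] pointing down, gripper open.
Joint ranges: [-2.89, 2.89], [-0.75, 2.08], [0.22, 2.7], [-1.18, 4.32], [0.11, 2.71], [-2.7, 2.7]. Speed limits (rad/s): [2.57, 2.57, 3.14, 3.14, 3.14, 3.14].

### API

Orientations are given as a unit quaternion [x, y, z, w].
In Python, from bench import bot gives the robot as it stands.
- The arm moves only by the tool drive_tool, never from a script. Its argument "plan" is a list of rows, each an object with "travel": the shift along the tool's x, y, z normalised to -1 to 1, where 1 is 0.6 m, a list of three; "dr": the turn, a rotation vector about the tool's x, y, z normalised to -1 to 1, where 1 is 180 degrees, a list of three. A call has exactly 5 rows; each row is the pose to reach, as a shift and turn from the pose commanded when the call began, along the tool's axes at that moment, turning the shorter way round; what a row does not reach only later rows make up. A row lasts 1/12 s, in which the tool goes at most 41.7 mm and 7.16 degrees, less where a joint would pass 70% of its speed; a pose out of reach is approached as far as the arm can. A call with a number of a shift or a turn outside -1 to 1 is refused whole. A call with a gripper value outside its range is refused whole. "hand" is the closure, from 0 (fully open) to 1 (shut), set as the call begins (left out, the last holds). The fingers move at their own pace and stop on an object; "squeeze" is the grip in N (left out, the last holds). Time passes only in rows, so rows that repeat a pose let the fingers close, or fill a call up. It gives the time, the measured TCP pose, the force and the opening at its end, in the units of the state.
- bot.get_obs(): the state, without advancing time (a new reading comes with each control period).
- bot.grab_frame(name): name is "side" or "top"; returns a dict with "image" (400x640x3 uint8, red, green, blue), "intrinsics" (3x3 intrinsics, pixels), "dist_coeffs" ([k1, k2, p1, p2, k3] as OpenCV has them; the pictures are not rectified), "extrinsics" (4x4, takes a point from camera to world coordinates). Camera axes: x right, y down, z forward; pixel columns grow to the right and rows downward; lengths in m; the calibration is good to about 2 mm. A picture is of the moment at which its call begins. There is no depth.
- bot.finish_job(): hands the job in, once; it reports no verdict.
The state is a dict: "time": time; "qpos": joint angles; "qvel": joint speeds; "joint_efforts": joint torques, N m; "tool_pos": TCP position; "orientation": TCP orientation; "ft_force": force on the tool from outside, world axes, zero at the start; "wrist_torque": the same for the moment, N m; "opening": finger opening in m.
Only numpy, scipy, OpenCV 4.12 (cv2) and the standard library are available. Lean on these libraries where they do the work, as an engineer would, in place of code of your own. Each camera call takes 0.05 s, during which the arm holds its last target.

### The job

Set and lock the stop screw of the cast height gauge. Turn the square screw head until its pointer stands over the middle of the zero tab, then put the holding key's jaw over the head, with its tail between the cheeks of the saddle, so that it holds the screw; now swing the jam nut's handle clockwise (seen from above) until the nut is fully tight, the pointer still over the tab. Finally lift the key off and lay it flat on the worktop well clear of the gauge; leave the loose cast and the small jar where they are.

Things in the scene. Friction and masses are not known exactly. Their poses are not given: they have to be found in the camera images.
- gauge: Fixed aluminium bridge gauge over a grey cast. Origin: on the worktop, under the vertical screw axis; z up; +x points from the screw axis to the saddle, -y to the zero tab. Base 100 mm (x) by 84 mm (y) with a 40 mm wide tongue reaching to x = +102 mm; the bridge's top is at z = 94 mm. Its yaw is pi, +-0.15 rad: saddle towards the robot. A wall pier fills x > 0.44, y > 0.34 m.
- saddle (a point): Middle of the saddle's floor, 87 mm from the screw axis along the gauge's +x, 117 mm above the worktop. The saddle is 18 mm long (x), with two cheeks that rise 18 mm above this floor; the gap between them is 22 mm.
- zero_tab (a point): Top of the zero tab, a plain upright tab 14 mm wide on the bridge's end at the gauge's -y, 38 mm from the screw axis, 111 mm above the worktop.
- screw_head (a point): Centre of the top face of the screw's square head, on the screw axis, 170 mm above the worktop. The head is 22 mm square and stands from z = 117 mm to 170 mm on a round collar 40 mm across (top z = 117 mm). Its flats are parallel to the gauge's x and y when the pointer is at zero.
- stop_screw (a joint): Angle of the stop screw in rad, clockwise from above positive; 0 = pointer over the middle of the zero tab. Starts between -1.2 and -0.45, so it needs a clockwise turn. Stays where left (friction about 0.1 N m; range -1.5 to 1.5), does not rise noticeably, and takes the nut along. The pointer reaches 43 mm from the axis, on the collar, z = 112 to 116 mm.
- jam_nut (a joint): Angle of the jam nut (dark hexagon under the collar) relative to the screw in rad, clockwise positive: starts at 0 to 0.2, hard stop = fully tight at 1.0. Its friction on the screw (0.2 N m, some 3 N at the handle) is greater than the screw's own, so without the key it drags the screw round; with it the screw follows some 0.15 rad (play). Stop pushing at about 12 N.
- nut_handle (a point): Top of the jam nut's upright black handle: a round post 16 mm thick, from z = 108 to 142 mm, at 59 mm from the screw axis on a flat radial arm (z = 98 to 108 mm). With screw and nut both at 0 it stands 130 deg counterclockwise (from above) from the gauge's +x; it moves on a circle about the axis.
- key: Loose holding key, 117 mm long, 180 g: flat steel fork 10 mm thick with a jaw 24 mm wide (48 mm over the prongs). Origin: underside, middle of the jaw (this goes on the screw axis); z up; x from the jaw along the handle to the tail. The prongs reach to x = -16 mm, the jaw's bottom is at x = +17 mm, the tail is 18 mm wide and ends at x = 101 mm. Seated, its underside lies on collar and saddle, 117 mm above the worktop.
- key_grip (a point): Middle of the key's raised black grip: 16 mm wide (18 mm wide steel below it), 46 mm long along x, centred at x = 55 mm, top 34 mm above the key's underside; this point is 22 mm above the underside.
- cast_d: Loose yellow plaster cast, 57 x 70 x 26 mm, bystander. Origin under its centre.
- wax_jar: Loose small jar with a red lid, 44 mm across, 50 mm high, bystander. Origin under its centre.

How it is judged:
On the way, in this order (a step that is already met when the one before it is completed fails the run):
1. the pointer stands over the zero tab (within 0.12 rad), the nut still loose (value of joint stop_screw between -0.12 and 0.12 rad and value of joint jam_nut below 0.75 rad), for 0.2 s.
2. the key is seated flat on the screw head and in the saddle, the pointer still at zero, the nut still loose (z of key in the frame of gauge between 0.113 and 0.122 m and horizontal distance between key and screw_head below 0.008 m and x of key_grip in the frame of gauge above 0.045 m and angle between the x axis of key and the x axis of gauge, either way round below 0.12 rad and angle between key's own z axis and vertical below 0.08 rad and value of joint stop_screw between -0.25 and 0.25 rad and value of joint jam_nut below 0.75 rad), for 0.2 s.
3. the nut is tight while the key holds the screw at zero (within 0.25 rad) (z of key in the frame of gauge between 0.113 and 0.122 m and horizontal distance between key and screw_head below 0.008 m and x of key_grip in the frame of gauge above 0.045 m and angle between the x axis of key and the x axis of gauge, either way round below 0.12 rad and angle between key's own z axis and vertical below 0.08 rad and value of joint stop_screw between -0.25 and 0.25 rad and value of joint jam_nut above 0.93 rad), for 0.2 s.
At the end, for the whole second after the job is handed in: The pointer is at zero within 0.25 rad, the nut is tight (past 0.93 of 1.0 rad), and the key lies flat and still on the worktop, its grip at least 130 mm from the screw axis (value of joint stop_screw between -0.25 and 0.25 rad and value of joint jam_nut above 0.93 rad and height (world z) of key between -0.006 and 0.006 m and angle between key's own z axis and vertical below 0.1 rad and horizontal distance between key_grip and gauge above 0.13 m and linear speed of key below 0.02 m/s); the robot touches nothing.
It fails at once if the loose cast is moved more than 30 mm (distance of cast_d from where it was at the start of the episode above 0.03 m).
It fails at once if the small jar is moved more than 30 mm (distance of wax_jar from where it was at the start of the episode above 0.03 m).
It also fails if it takes over 72 s, if anything falls off the work surface, if the arm or the gripper's body presses on something with over 40 N, if the wrist force passes 120 N, or if a joint passes its speed limit or range.

## Working session

There is one attempt and no reset: what is moved stays moved. The work goes in short steps, Python scripts to look and compute and a tool call to move; the robot and the scene stay as the last step left them, time stands still between calls to the robot, and variables do not carry over. Pictures are saved under pics/ and viewed, and the job is handed in when it is done.

Besides the shell and the picture viewer there is one more tool, called after "Emit:" in YAML: its name, and indented under it one key for each argument. drive_tool: Moves the arm, as the interface text tells. Its arguments: {"type":"object","properties":{"plan":{"type":"array"},"hand":{"type":"number"},"squeeze":{"type":"number"}},"required":["plan"]}

```bash
ls; mkdir -p pics; python3 - <<'E'
from bench import bot
import cv2,json
o=bot.get_obs()
for k,v in o.items(): print(k,v)
for n in("side","top"):
    f=bot.grab_frame(n); cv2.imwrite(f"pics/{n}0.png",f["image"][:,:,::-1])
    print(n,f["intrinsics"],f["dist_coeffs"],f["extrinsics"])
E
```

```text
pics
time 0.0
qpos [-1.39204564e+00  2.76598196e-01  1.50613407e+00 -2.57373586e-05
  1.36067736e+00 -1.21015051e-01]
qvel [ 7.55801274e-04  2.78234602e-05 -2.96628025e-04  1.68196591e-03
  6.72479303e-04  2.18232520e-04]
joint_efforts [ 7.29921885e-04 -4.16776013e+01 -2.45806378e+01 -4.65205142e-05
  1.07748405e-02  9.84506045e-06]
tool_pos [ 0.16967972 -0.54884787  0.2304375 ]
orientation [-0.56862187  0.42020469 -0.41925815  0.56949081]
ft_force [0.29587874 0.4489284  1.00896098]
wrist_torque [-0.0027349   0.05534935 -0.00756993]
opening 0.08513084585602451
side [[380.46915071   0.         321.5578042 ]
 [  0.         380.46915071 199.63100728]
 [  0.           0.           1.        ]] [-0.02706788  0.          0.          0.          0.        ] [[-9.60428268e-01 -1.69759361e-01  2.20815085e-01  3.22753263e-01]
 [-2.78526468e-01  5.83259813e-01 -7.63040626e-01  6.71449642e-01]
 [ 7.40723695e-04 -7.94348632e-01 -6.07461687e-01  6.45582603e-01]
 [ 0.00000000e+00  0.00000000e+00  0.00000000e+00  1.00000000e+00]]
top [[445.58322845   0.         316.64316672]
 [  0.         445.58322845 197.2678505 ]
 [  0.           0.           1.        ]] [-0.09117541  0.          0.          0.          0.        ] [[-0.08712313 -0.96758881  0.23702627  0.29794072]
 [-0.99618321  0.08589636 -0.0155183   0.0766756 ]
 [-0.00534436 -0.23747359 -0.97137929  0.95115728]
 [ 0.          0.          0.          1.        ]]
```

View pics/side0.png

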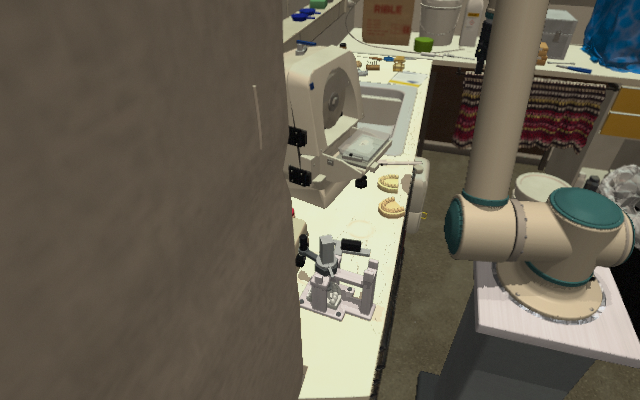

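View pics/top0.png

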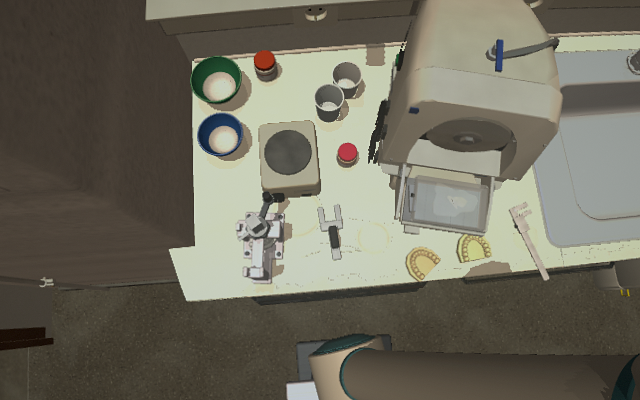

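The top view shows the gauge at about (260,235), with the nut handle at about (268,200). The key is at about (332,230) with its jaw facing away from the robot. The red-lid jar is at about (347,152). The casts are at about (425,263) and (473,247). I'll zoom in.

```bash
python3 - <<'E'
import cv2
a=cv2.imread("pics/top0.png"); cv2.imwrite("pics/t0z.png",cv2.resize(a[175:295,215:375],None,fx=5,fy=5,interpolation=cv2.INTER_CUBIC))
a=cv2.imread("pics/side0.png"); cv2.imwrite("pics/s0z.png",cv2.resize(a[205:325,280:400],None,fx=5,fy=5,interpolation=cv2.INTER_CUBIC))
E
```

```text
(no output)
```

View pics/t0z.png

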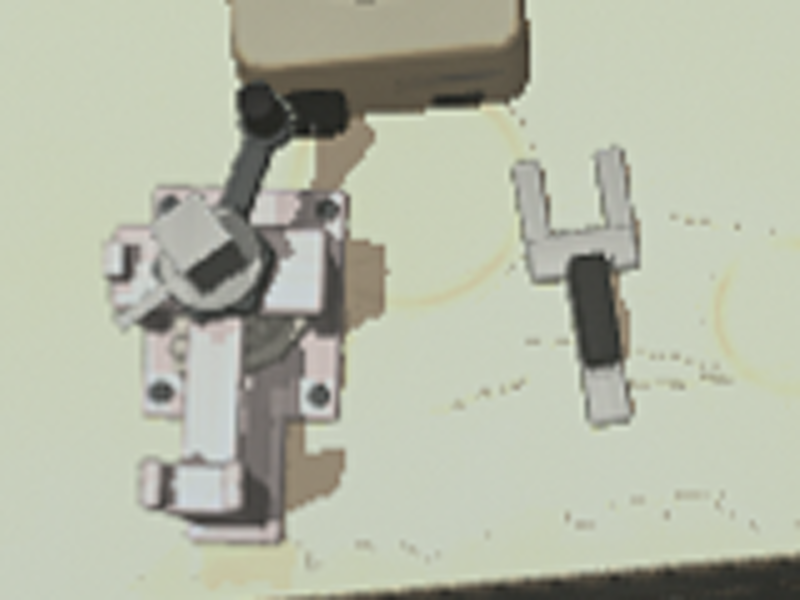

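View pics/s0z.png

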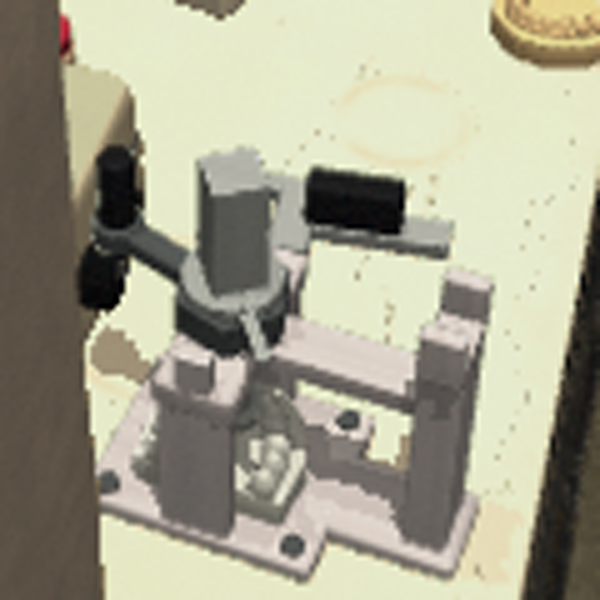

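```bash
cat > lib.py <<'E'
import numpy as np, cv2, pickle
from scipy.spatial.transform import Rotation as R
from scipy.optimize import least_squares
def cams(bot):
    return {n:bot.grab_frame(n) for n in("side","top")}
def proj(f,P):
    P=np.atleast_2d(P).astype(float); E=np.array(f["extrinsics"]); W=np.linalg.inv(E)
    p,_=cv2.projectPoints(P,cv2.Rodrigues(W[:3,:3])[0],W[:3,3],np.array(f["intrinsics"]),np.array(f["dist_coeffs"]))
    return p[:,0]
def pl(g,P):  # planar pose x,y,yaw ; P local
    P=np.atleast_2d(P); c,s=np.cos(g[2]),np.sin(g[2])
    return np.c_[g[0]+c*P[:,0]-s*P[:,1], g[1]+s*P[:,0]+c*P[:,1], P[:,2]]
def backproj(f,uv,z):
    uv=np.array(uv,float).reshape(-1,1,2)
    d=cv2.undistortPoints(uv,np.array(f["intrinsics"]),np.array(f["dist_coeffs"]))[:,0]
    E=np.array(f["extrinsics"]); r=np.c_[d,np.ones(len(d))]@E[:3,:3].T; o=E[:3,3]
    return o+r*((z-o[2])/r[:,2])[:,None]
E
python3 - <<'E'
from lib import *
from bench import bot
F=cams(bot); pickle.dump({n:{k:v for k,v in f.items()} for n,f in F.items()},open("f0.pkl","wb"))
T=lambda L:(np.array(L,float)+.5)/5-.5+[215,175]
S=lambda L:(np.array(L,float)+.5)/5-.5+[280,205]
t,s=F["top"],F["side"]
print("base", backproj(t,T([(153,187),(347,190),(338,418),(145,415),(280,541),(190,541)]),.008))
print("head", backproj(t,T([(203,190),(238,238),(190,282),(153,238)]),.170))
print("head side", backproj(s,S([(195,158),(258,148),(270,175),(205,190)]),.170))
print("cheek", backproj(t,T([(140,460),(160,458),(220,458),(243,460),(243,510),(145,510)]),.135))
print("handle", backproj(t,T([(260,105)]),.142), backproj(s,S([(115,152)]),.142))
print("key prong tips, heel, tail", backproj(t,T([(513,165),(535,160),(597,150),(622,147),(590,424),(632,418)]),.010))
print("grip", backproj(t,T([(568,258),(606,254),(622,364),(583,368)]),.034))
print("jar", backproj(t,[(347,148)],.05),"cast",backproj(t,[(425,263),(473,247)],.02))
E
```

```text
base [[0.50901541 0.21881193 0.008     ]
 [0.50031366 0.13491479 0.008     ]
 [0.40241655 0.14569187 0.008     ]
 [0.41062534 0.2272963  0.008     ]
 [0.35315936 0.17356245 0.008     ]
 [0.35629836 0.21122301 0.008     ]]
head [[0.47008633 0.17648399 0.17      ]
 [0.4515144  0.16496152 0.17      ]
 [0.43712519 0.18297118 0.17      ]
 [0.45415612 0.19533545 0.17      ]]
head side [[0.47016556 0.18128705 0.17      ]
 [0.44943926 0.16965393 0.17      ]
 [0.44153814 0.18233887 0.17      ]
 [0.46194461 0.19638608 0.17      ]]
cheek [[0.37917931 0.20970965 0.135     ]
 [0.37929683 0.20234965 0.135     ]
 [0.3774592  0.18042152 0.135     ]
 [0.37602574 0.17207439 0.135     ]
 [0.35796586 0.17320229 0.135     ]
 [0.36092853 0.20884334 0.135     ]]
handle [[0.50688436 0.15690798 0.142     ]] [[0.50966595 0.15784779 0.142     ]]
key prong tips, heel, tail [[0.50457479 0.06244454 0.01      ]
 [0.50594028 0.05276941 0.01      ]
 [0.50798473 0.02562293 0.01      ]
 [0.50835298 0.01470404 0.01      ]
 [0.39041587 0.03989999 0.01      ]
 [0.39135854 0.02202553 0.01      ]]
grip [[0.45769594 0.0434187  0.034     ]
 [0.45797845 0.02745886 0.034     ]
 [0.41151493 0.02533091 0.034     ]
 [0.41129227 0.04152796 0.034     ]]
jar [[ 0.62032895 -0.01197132  0.05      ]] cast [[ 0.36432818 -0.15134173  0.02      ]
 [ 0.38795445 -0.25837171  0.02      ]]
```

```bash
python3 - <<'E'
from lib import *
F=pickle.load(open("f0.pkl","rb"))
T=lambda L:(np.array(L,float)+.5)/5-.5+[215,175]
S=lambda L:(np.array(L,float)+.5)/5-.5+[280,205]
t,s=F["top"],F["side"]
base=T([(153,187),(347,190),(338,418),(145,415)]); bl=[(-50,-42),(-50,42),(50,42),(50,-42)]
ton=T([(282,541),(190,541)]); tl=[(102,20),(102,-20)]
ht=T([(203,190),(238,238),(190,282),(153,238)]); hs=S([(195,158),(258,148),(270,175),(205,190)])
hl=[(-11,-11),(-11,11),(11,11),(11,-11)]
hs_l=[(-11,-11),(-11,11),(11,11),(11,-11)]
def M(L,z): return np.array([(a/1e3,b/1e3,z) for a,b in L])
def res(p):
    g=p[:3]; th=p[3]; zb=p[4]
    r=[proj(t,pl(g,M(bl,zb)))-base, proj(t,pl(g,M(tl,zb)))-ton]
    h=(g[0],g[1],g[2]-th)
    r+=[proj(t,pl(h,M(hl,.17)))-ht, proj(s,pl(h,M(hs_l,.17)))-hs]
    return np.concatenate([a.ravel() for a in r])
r=least_squares(res,[.455,.182,3.06,-.6,.008],loss="soft_l1")
print(r.x, np.round(r.fun.reshape(-1,2),1).tolist())
g=r.x
# key
kp=T([(513,165),(622,147),(590,424),(632,418)]); kl=M([(-16,-24),(-16,24),(101,-9),(101,9)],.010)
kg=T([(568,258),(606,254),(622,364),(583,368)]); kgl=M([(32,-8),(32,8),(78,8),(78,-8)],.034)
def rk(p): return np.r_[(proj(t,pl(p,kl))-kp).ravel(),(proj(t,pl(p,kgl))-kg).ravel()]
k=least_squares(rk,[.49,.038,3.2]); print(k.x,np.round(k.fun.reshape(-1,2),1).tolist())
pickle.dump((g,k.x),open("fit.pkl","wb"))
# nut from handle
for f,uv in((t,T([(260,105)])),(s,S([(115,152)]))):
    w=backproj(f,uv,.142)[0]; a=np.arctan2(w[1]-g[1],w[0]-g[0]); print("s+n",(g[2]+np.radians(130)-a+np.pi)%(2*np.pi)-np.pi, np.hypot(w[1]-g[1],w[0]-g[0]))
# pointer
w=backproj(t,T([(124,322)]),.116)[0]; a=np.arctan2(w[1]-g[1],w[0]-g[0]); print("ptr",(g[2]-np.pi/2-a+np.pi)%(2*np.pi)-np.pi,np.hypot(w[1]-g[1],w[0]-g[0]))
# overlays
def draw(f,im):
    def poly(P,c):
        q=proj(f,P); return q,c
    gg=g[:3]; h=(g[0],g[1],g[2]-g[3])
    L=[(pl(gg,M(bl,g[4])),(0,0,255)),(pl(gg,M([(50,20),(102,20),(102,-20),(50,-20)],g[4])),(0,0,255)),
     (pl(h,M(hl,.17)),(0,255,0)),(pl(h,M(hl,.117)),(0,160,0)),(pl(gg,M([(78,-11),(78,11),(96,11),(96,-11)],.117)),(255,0,255)),
     (pl(gg,M([(-7,-38),(7,-38)],.111)),(255,0,255)),(pl(h,M([(0,-20),(0,-43)],.116)),(255,255,0)),
     (pl(k.x,M([(-16,-24),(-16,24),(17,24),(17,9),(101,9),(101,-9),(17,-9),(17,-24)],.01)),(255,0,0)),(pl(k.x,kgl),(0,255,255))]
    return [(proj(f,P),c) for P,c in L]
for n,(x0,y0,w,h) in {"top":(215,175,160,120),"side":(280,205,120,120)}.items():
    im=cv2.resize(F[n]["image"][y0:y0+h,x0:x0+w,::-1].copy(),None,fx=5,fy=5,interpolation=cv2.INTER_CUBIC)
    for q,c in draw(F[n],im):
        q=((q-[x0,y0]+.5)*5-.5).round().astype(np.int32); cv2.polylines(im,[q],True,c,1)
    cv2.imwrite(f"pics/ov0{n}.png",im)
from bench import bot
o=bot.get_obs(); print(R.from_quat(o["orientation"]).as_matrix())
E
```

```text
[0.45494663 0.18076441 3.03934409 0.88704527 0.01236131] [[0.3, -0.4], [0.3, -0.5], [0.6, 0.4], [-0.5, 0.3], [0.5, 0.6], [-0.2, 0.3], [-0.6, 0.0], [-0.3, -0.1], [-0.6, -1.4], [-0.5, -2.1], [0.6, -1.3], [-0.7, -1.7], [0.8, 0.8], [2.1, 0.3]]
[0.49029299 0.03762786 3.20359269] [[-0.1, -0.1], [0.0, 0.3], [-0.1, 0.7], [-0.1, 0.6], [-0.1, -0.1], [-0.1, -0.4], [0.2, -0.7], [0.3, -0.3]]
s+n -0.5443296930055901 0.05715467063081064
s+n -0.5783030553555051 0.05932432026485475
ptr -0.6447613720303038 0.04138522437323009
[[ 2.95304170e-01 -1.76709864e-04  9.55403274e-01]
 [-9.55402659e-01  1.09513658e-03  2.95304182e-01]
 [-1.09848023e-03 -9.99999385e-01  1.54569323e-04]]
```

View pics/ov0top.png

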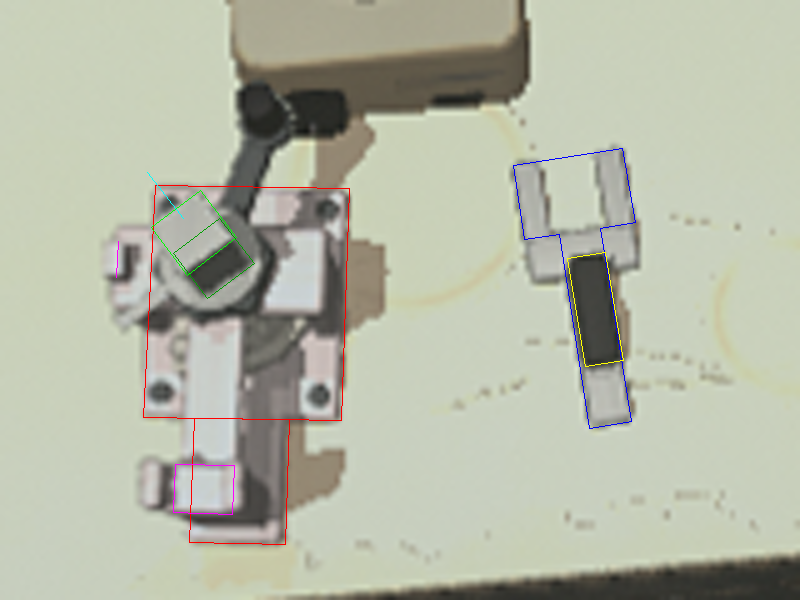

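View pics/ov0side.png

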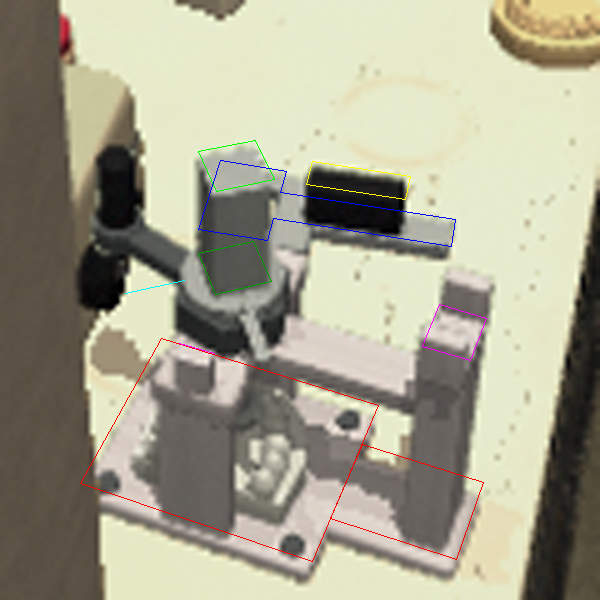

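```bash
cat > go.py <<'E'
import sys
from lib import *
from bench import bot
# usage: go.py x y z heading [n]
def main(a):
    o=bot.get_obs(); p=np.array(o["tool_pos"]); Q=R.from_quat(o["orientation"]).as_matrix()
    h=np.arctan2(Q[1,0],Q[0,0])
    print("t",round(o["time"],2),"p",p.round(4),"h",round(h,3),"down",Q[:,1].round(4),"F",np.round(o["ft_force"],1),"op",round(o["opening"],4),"q",np.round(o["qpos"],2))
    if len(a)>=4:
        x,y,z,H=map(float,a[:4])
        # target: tool x=(cosH,sinH,0), y=(0,0,-1)
        X=np.array([np.cos(H),np.sin(H),0]);Y=np.array([0,0,-1.]);T=np.c_[X,Y,np.cross(X,Y)]
        d=Q.T@(np.array([x,y,z])-p); rv=R.from_matrix(Q.T@T).as_rotvec()
        print("travel",(d/.6).round(4).tolist(),"dr",(rv/np.pi).round(4).tolist(),"dist mm",round(1e3*np.linalg.norm(d),1))
main(sys.argv[1:])
E
python3 go.py 0.26 -0.30 0.27 -1.0; python3 go.py 0.32 0.05 0.27 -1.0
```

```text
t 0.2 p [ 0.1697 -0.549   0.2308] h -1.271 down [-2.0e-04  1.1e-03 -1.0e+00] F [-0.2 -0.1  0.2] op 0.0853 q [-1.39  0.28  1.51  0.    1.36 -0.12]
travel [-0.3522, -0.0649, 0.2663] dr [-0.0001, -0.0863, -0.0003] dist mm 267.8
t 0.2 p [ 0.1697 -0.549   0.2308] h -1.271 down [-2.0e-04  1.1e-03 -1.0e+00] F [-0.2 -0.1  0.2] op 0.0853 q [-1.39  0.28  1.51  0.    1.36 -0.12]
travel [-0.88, -0.0643, 0.5341] dr [-0.0001, -0.0863, -0.0003] dist mm 618.8
```

Emit:
drive_tool:
  plan:
    - {"travel":[-0.07,-0.02,0.05],"dr":[0,-0.02,0]}
    - {"travel":[-0.14,-0.04,0.1],"dr":[0,-0.04,0]}
    - {"travel":[-0.2,-0.06,0.15],"dr":[0,-0.06,0]}
    - {"travel":[-0.26,-0.065,0.19],"dr":[0,-0.08,0]}
    - {"travel":[-0.32,-0.065,0.24],"dr":[0,-0.085,0]}
  hand: 0
  squeeze: 60

```text
time: 0.62
tool_pos: [0.2382, -0.3552, 0.2691]
orientation: [0.62, -0.339, 0.34, -0.62]
ft_force: [0.7, 0.4, -0.3]
opening: 0.0852
```

```bash
python3 go.py 0.31 0.03 0.27 -1.0
```

```text
t 0.62 p [ 0.2382 -0.3552  0.2691] h -1.003 down [ 8.0e-04 -1.2e-03 -1.0e+00] F [ 0.7  0.4 -0.3] op 0.0852 q [-1.14  0.03  1.72  0.    1.39 -0.14]
travel [-0.4769, -0.0022, 0.4463] dr [-0.0, -0.0009, 0.0005] dist mm 391.9
```

Emit:
drive_tool:
  plan:
    - {"travel":[-0.048,0,0.045],"dr":[0,0,0]}
    - {"travel":[-0.096,0,0.09],"dr":[0,0,0]}
    - {"travel":[-0.144,0,0.135],"dr":[0,0,0]}
    - {"travel":[-0.19,0,0.18],"dr":[0,0,0]}
    - {"travel":[-0.24,0,0.223],"dr":[0,0,0]}

```text
time: 1.03
tool_pos: [0.2735, -0.1616, 0.2683]
orientation: [-0.62, 0.34, -0.341, 0.62]
ft_force: [1.0, 1.1, 0.2]
opening: 0.0854
```

```bash
python3 go.py 0.33 0.04 0.27 -1.0;python3 go.py 0.455 0.181 0.25 -1.0
```

```text
t 1.03 p [ 0.2735 -0.1616  0.2683] h -1.005 down [ 9.e-04 -4.e-04 -1.e+00] F [1.  1.1 0.2] op 0.0854 q [-0.75 -0.15  1.88  0.    1.41  0.25]
travel [-0.2332, -0.0028, 0.2597] dr [-0.0002, -0.0016, 0.0003] dist mm 209.4
t 1.03 p [ 0.2735 -0.1616  0.2683] h -1.005 down [ 9.e-04 -4.e-04 -1.e+00] F [1.  1.1 0.2] op 0.0854 q [-0.75 -0.15  1.88  0.    1.41  0.25]
travel [-0.32, 0.0306, 0.5615] dr [-0.0002, -0.0016, 0.0003] dist mm 388.2
```

Emit:
drive_tool:
  plan:
    - {"travel":[-0.045,0,0.05],"dr":[0,0,0]}
    - {"travel":[-0.09,0,0.1],"dr":[0,0,0]}
    - {"travel":[-0.135,0,0.15],"dr":[0,0,0]}
    - {"travel":[-0.18,0,0.2],"dr":[0,0,0]}
    - {"travel":[-0.22,0,0.25],"dr":[0,0,0]}

```text
time: 1.45
tool_pos: [0.3286, 0.0308, 0.2686]
orientation: [-0.62, 0.34, -0.341, 0.62]
ft_force: [0.6, -1.1, -0.6]
opening: 0.0854
```

```bash
python3 go.py 0.455 0.181 0.25 -1.0
```

```text
t 1.45 p [0.3286 0.0308 0.2686] h -1.004 down [ 1.2e-03 -2.0e-04 -1.0e+00] F [ 0.6 -1.1 -0.6] op 0.0854 q [-0.12 -0.13  1.87 -0.    1.41  0.89]
travel [-0.0979, 0.0312, 0.3122] dr [-0.0003, -0.0011, 0.0003] dist mm 197.2
```

Emit:
drive_tool:
  plan:
    - {"travel":[-0.02,0.006,0.064],"dr":[0,0,0]}
    - {"travel":[-0.04,0.012,0.128],"dr":[0,0,0]}
    - {"travel":[-0.06,0.018,0.19],"dr":[0,0,0]}
    - {"travel":[-0.08,0.025,0.25],"dr":[0,0,0]}
    - {"travel":[-0.098,0.031,0.312],"dr":[0,-0.001,0]}

```text
time: 1.87
tool_pos: [0.4558, 0.1807, 0.2493]
orientation: [0.621, -0.339, 0.339, -0.62]
ft_force: [0.5, -1.4, 0.5]
opening: 0.0855
```

```bash
python3 - <<'E'
from lib import *
from bench import bot
F=cams(bot)
for n in F: cv2.imwrite(f"pics/{n}1.png",cv2.resize(F[n]["image"][130:330 if n=='side' else 310, 230:460 if n=='side' else 430,::-1],None,fx=3,fy=3,interpolation=cv2.INTER_CUBIC))
E
python3 go.py 0.455 0.181 0.133 -1.01
```

```text
t 1.97 p [0.4588 0.1825 0.2481] h -0.997 down [ 4.0e-04  1.8e-03 -1.0e+00] F [-0.4 -0.8 -0.2] op 0.0853 q [0.24 0.14 1.64 0.   1.36 1.23]
travel [-0.001, 0.1919, -0.0069] dr [-0.0004, 0.0041, -0.0004] dist mm 115.2
```

View pics/side1.png

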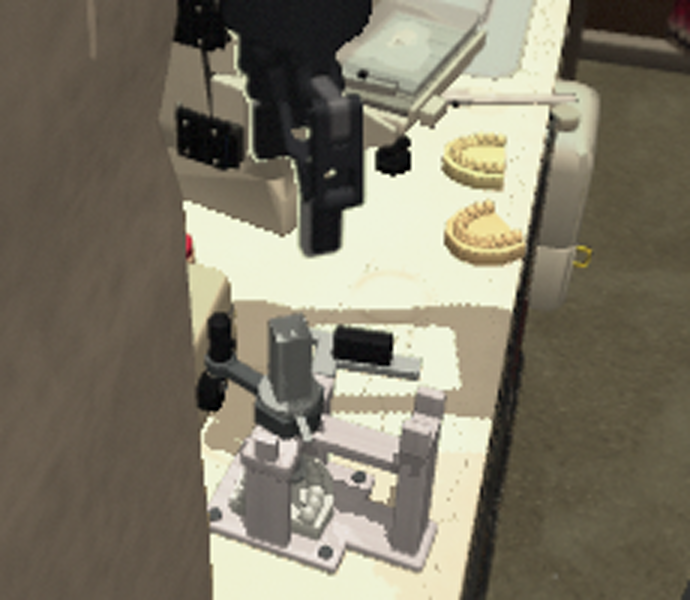

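View pics/top1.png

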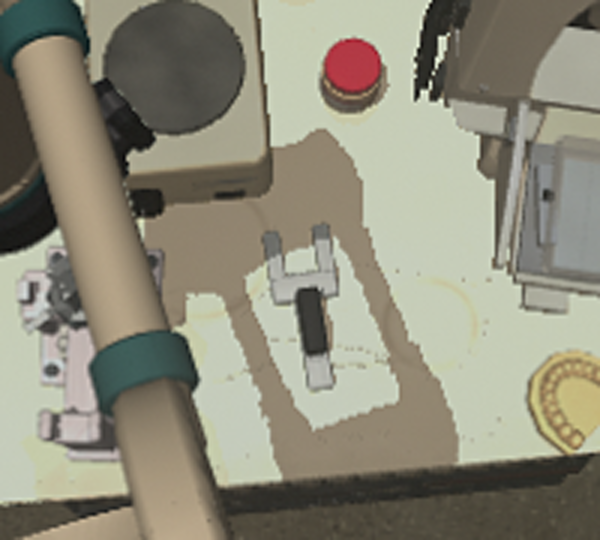

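Emit:
drive_tool:
  plan:
    - {"travel":[-0.001,0.03,-0.006],"dr":[0,-0.004,0]}
    - {"travel":[-0.001,0.07,-0.006],"dr":[0,-0.004,0]}
    - {"travel":[-0.001,0.11,-0.006],"dr":[0,-0.004,0]}
    - {"travel":[-0.001,0.15,-0.006],"dr":[0,-0.004,0]}
    - {"travel":[-0.001,0.19,-0.006],"dr":[0,-0.004,0]}

```text
time: 2.38
tool_pos: [0.4515, 0.1766, 0.1349]
orientation: [0.623, -0.335, 0.335, -0.622]
ft_force: [-0.2, -0.3, 1.4]
opening: 0.0855
```

```bash
python3 go.py 0.455 0.181 0.133 -1.01;python3 - <<'E'
from lib import *
from bench import bot
f=bot.grab_frame("side")
cv2.imwrite(f"pics/side2.png",cv2.resize(f["image"][180:330, 260:420,::-1],None,fx=4,fy=4,interpolation=cv2.INTER_CUBIC))
E
```

```text
t 2.38 p [0.4515 0.1766 0.1349] h -0.988 down [ 0.e+00 -4.e-04 -1.e+00] F [-0.2 -0.3  1.4] op 0.0855 q [ 0.23  0.22  1.84 -0.    1.08  1.22]
travel [-0.0029, 0.0031, 0.0089] dr [0.0001, 0.0069, 0.0001] dist mm 5.9
```

View pics/side2.png

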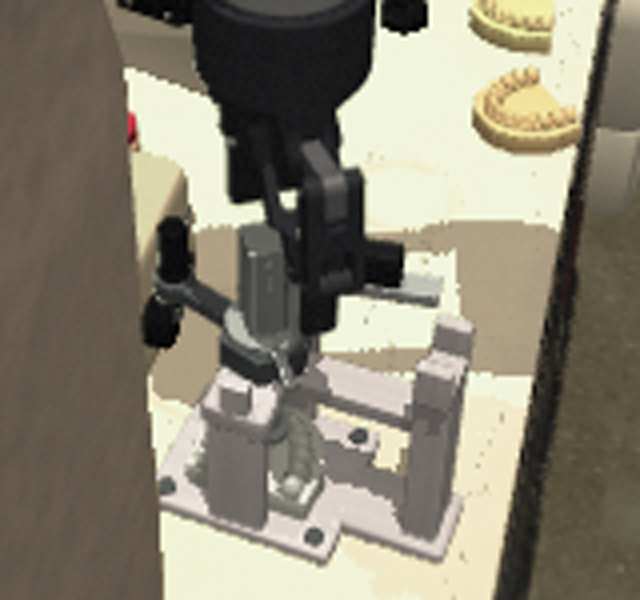

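Emit:
drive_tool:
  plan:
    - {"travel":[-0.003,0.003,0.008],"dr":[0,0.006,0]}
    - {"travel":[-0.003,0.003,0.008],"dr":[0,0.006,0]}
    - {"travel":[-0.003,0.003,0.008],"dr":[0,0.006,0]}
    - {"travel":[-0.003,0.003,0.008],"dr":[0,0.006,0]}
    - {"travel":[-0.003,0.003,0.008],"dr":[0,0.006,0]}

```text
time: 2.85
tool_pos: [0.4554, 0.1812, 0.1348]
orientation: [-0.619, 0.341, -0.342, 0.62]
ft_force: [0.6, -0.3, 0.8]
opening: 0.0856
```

```bash
python3 go.py 0.455 0.181 0.133 -1.01
```

```text
t 2.85 p [0.4554 0.1812 0.1348] h -1.007 down [ 1.4e-03  1.0e-04 -1.0e+00] F [ 0.6 -0.3  0.8] op 0.0856 q [ 0.24  0.23  1.83 -0.    1.08  1.24]
travel [-0.0001, 0.003, -0.0008] dr [-0.0004, 0.001, 0.0002] dist mm 1.8
```

Emit:
drive_tool:
  plan:
    - {"travel":[0,0,0],"dr":[0,0,0]}
    - {"travel":[0,0,0],"dr":[0,0,0]}
    - {"travel":[0,0,0],"dr":[0,0,0]}
    - {"travel":[0,0,0],"dr":[0,0,0]}
    - {"travel":[0,0,0],"dr":[0,0,0]}
  hand: 1
  squeeze: 30

```text
time: 3.27
tool_pos: [0.4552, 0.1814, 0.1339]
orientation: [0.619, -0.341, 0.341, -0.619]
ft_force: [0.6, 0.1, -0.3]
opening: 0.0258
```

Emit:
drive_tool:
  plan:
    - {"travel":[0,0,0],"dr":[0,0,0]}
    - {"travel":[0,0,0],"dr":[0,0,0]}
    - {"travel":[0,0,0],"dr":[0,0,0]}
    - {"travel":[0,0,0],"dr":[0,0,0]}
    - {"travel":[0,0,0],"dr":[0,0,0]}

```text
time: 3.68
tool_pos: [0.4541, 0.1828, 0.1342]
orientation: [-0.619, 0.343, -0.34, 0.62]
ft_force: [-3.0, 4.2, 3.3]
opening: 0.0213
```

```bash
python3 go.py 0.455 0.181 0.133 -1.01;python3 - <<'E'
from lib import *
from bench import bot
print(bot.get_obs()["wrist_torque"])
f=bot.grab_frame("side")
cv2.imwrite(f"pics/side3.png",cv2.resize(f["image"][180:330, 260:420,::-1],None,fx=4,fy=4,interpolation=cv2.INTER_CUBIC))
E
```

```text
t 3.68 p [0.4541 0.1828 0.1342] h -1.008 down [-0.0019  0.0026 -1.    ] F [-3.   4.2  3.3] op 0.0213 q [0.24 0.23 1.83 0.   1.08 1.24]
travel [0.0033, 0.0019, -0.0003] dr [0.0001, 0.0006, -0.001] dist mm 2.3
[ 0.41972153  0.38507853 -0.09848027]
```

View pics/side3.png

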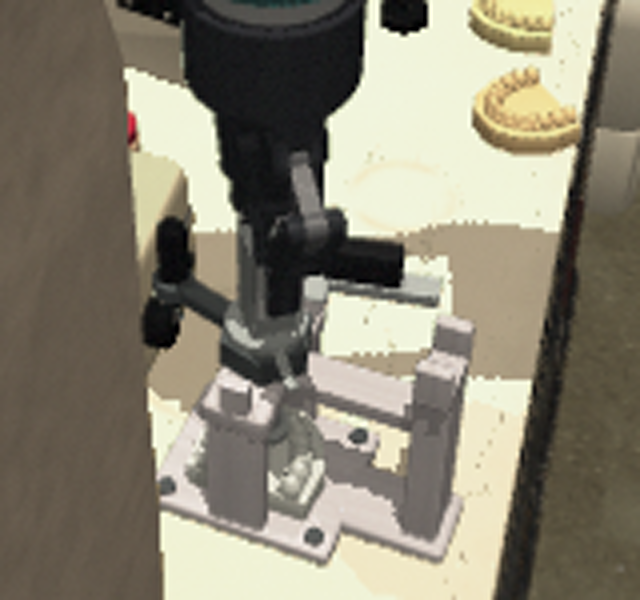

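Emit:
drive_tool:
  plan:
    - {"travel":[-0.003,0,0],"dr":[0,0.02,0]}
    - {"travel":[-0.003,0,0],"dr":[0,0.04,0]}
    - {"travel":[-0.003,0,0],"dr":[0,0.06,0]}
    - {"travel":[-0.003,0,0],"dr":[0,0.08,0]}
    - {"travel":[-0.003,0,0],"dr":[0,0.1,0]}

```text
time: 4.15
tool_pos: [0.4539, 0.1832, 0.1342]
orientation: [-0.558, 0.435, -0.434, 0.558]
ft_force: [-1.6, 0.4, 2.4]
opening: 0.0216
```

```bash
python3 go.py 0.4545 0.183 0.133 -1.672
```

```text
t 4.15 p [0.4539 0.1832 0.1342] h -1.324 down [-5.e-04  5.e-04 -1.e+00] F [-1.6  0.4  2.4] op 0.0216 q [0.24 0.23 1.83 0.   1.08 1.56]
travel [0.0006, 0.0019, 0.0008] dr [0.0001, 0.1107, -0.0002] dist mm 1.3
```

Emit:
drive_tool:
  plan:
    - {"travel":[0,0,0],"dr":[0,0.025,0]}
    - {"travel":[0,0,0],"dr":[0,0.05,0]}
    - {"travel":[0,0,0],"dr":[0,0.075,0]}
    - {"travel":[0,0,0],"dr":[0,0.1,0]}
    - {"travel":[0,0,0],"dr":[0,0.108,0]}

```text
time: 4.57
tool_pos: [0.4539, 0.1837, 0.1342]
orientation: [-0.476, 0.523, -0.522, 0.477]
ft_force: [-0.4, 2.5, 1.9]
opening: 0.0215
```

Emit:
drive_tool:
  plan:
    - {"travel":[0,0,0],"dr":[0,0,0]}
    - {"travel":[0,0,0],"dr":[0,0,0]}
    - {"travel":[0,0,0],"dr":[0,0,0]}
    - {"travel":[0,0,0],"dr":[0,0,0]}
    - {"travel":[0,0,0],"dr":[0,0,0]}

```text
time: 4.98
tool_pos: [0.4539, 0.1837, 0.1341]
orientation: [-0.477, 0.522, -0.521, 0.477]
ft_force: [-3.5, 4.3, 4.5]
opening: 0.0216
```

```bash
python3 go.py 0.4545 0.183 0.133 -1.672;python3 - <<'E'
from lib import *
from bench import bot
f=bot.grab_frame("side")
cv2.imwrite(f"pics/side4.png",cv2.resize(f["image"][250:330, 280:390,::-1],None,fx=7,fy=7,interpolation=cv2.INTER_CUBIC))
E
```

```text
t 4.98 p [0.4539 0.1837 0.1341] h -1.661 down [-4.0e-04  1.5e-03 -1.0e+00] F [-3.5  4.3  4.5] op 0.0216 q [0.24 0.23 1.83 0.   1.08 1.9 ]
travel [0.001, 0.0019, 0.0011] dr [0.0002, 0.0036, -0.0005] dist mm 1.4
```

View pics/side4.png

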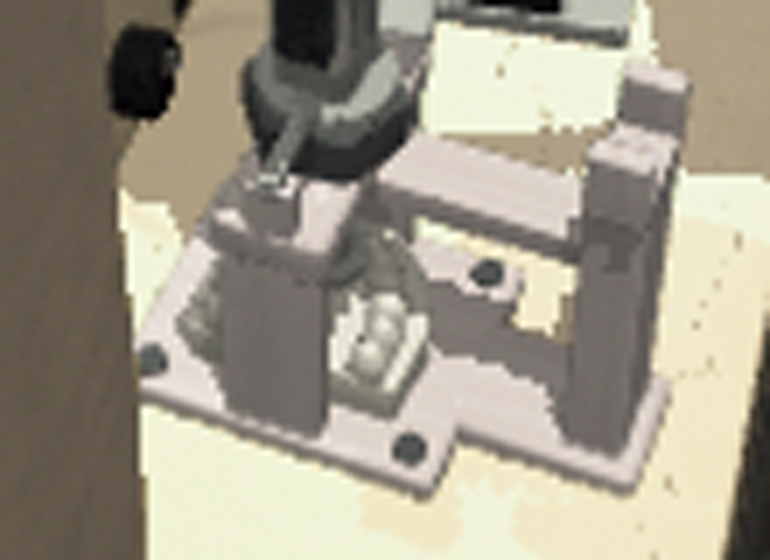

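Emit:
drive_tool:
  plan:
    - {"travel":[0,0,0],"dr":[0,0,0]}
    - {"travel":[0,0,0],"dr":[0,0,0]}
    - {"travel":[0,0,0],"dr":[0,0,0]}
    - {"travel":[0,-0.03,0],"dr":[0,0,0]}
    - {"travel":[0,-0.08,0],"dr":[0,0,0]}
  hand: 0.3

```text
time: 5.45
tool_pos: [0.4519, 0.1817, 0.1793]
orientation: [-0.48, 0.523, -0.521, 0.474]
ft_force: [0.2, -0.5, 0.3]
opening: 0.0596
```

```bash
python3 go.py 0.435 0.034 0.21 -1.509
```

```text
t 5.45 p [0.4519 0.1817 0.1793] h -1.66 down [-0.0076 -0.0031 -1.    ] F [ 0.2 -0.5  0.3] op 0.0596 q [ 0.24  0.19  1.76 -0.    1.2   1.9 ]
travel [0.2479, -0.0502, -0.0064] dr [0.0024, -0.0482, 0.001] dist mm 151.8
```

Emit:
drive_tool:
  plan:
    - {"travel":[0,-0.06,0],"dr":[0,0,0]}
    - {"travel":[0.06,-0.06,-0.002],"dr":[0,-0.012,0]}
    - {"travel":[0.12,-0.06,-0.004],"dr":[0,-0.024,0]}
    - {"travel":[0.18,-0.05,-0.005],"dr":[0,-0.036,0]}
    - {"travel":[0.248,-0.04,-0.006],"dr":[0,-0.048,0]}
  hand: 0.3

```text
time: 5.87
tool_pos: [0.4375, 0.0337, 0.2063]
orientation: [-0.516, 0.483, -0.484, 0.516]
ft_force: [0.8, -0.6, -0.5]
opening: 0.0596
```

```bash
python3 - <<'E'
from lib import *
from bench import bot
F=cams(bot)
f=F["top"];cv2.imwrite(f"pics/top5.png",cv2.resize(f["image"][175:295, 215:375,::-1],None,fx=5,fy=5,interpolation=cv2.INTER_CUBIC))
f=F["side"];cv2.imwrite(f"pics/side5.png",cv2.resize(f["image"][205:325, 280:400,::-1],None,fx=5,fy=5,interpolation=cv2.INTER_CUBIC))
E
python3 go.py 0.435 0.034 0.007 -1.509
```

```text
t 5.97 p [0.4361 0.0295 0.2051] h -1.516 down [-0.0021 -0.0042 -1.    ] F [-0.7  0.7 -0.7] op 0.0597 q [-0.09  0.09  1.82 -0.    1.24  1.43]
travel [-0.009, 0.3301, -0.0007] dr [0.0008, -0.0021, 0.0013] dist mm 198.1
```

View pics/top5.png

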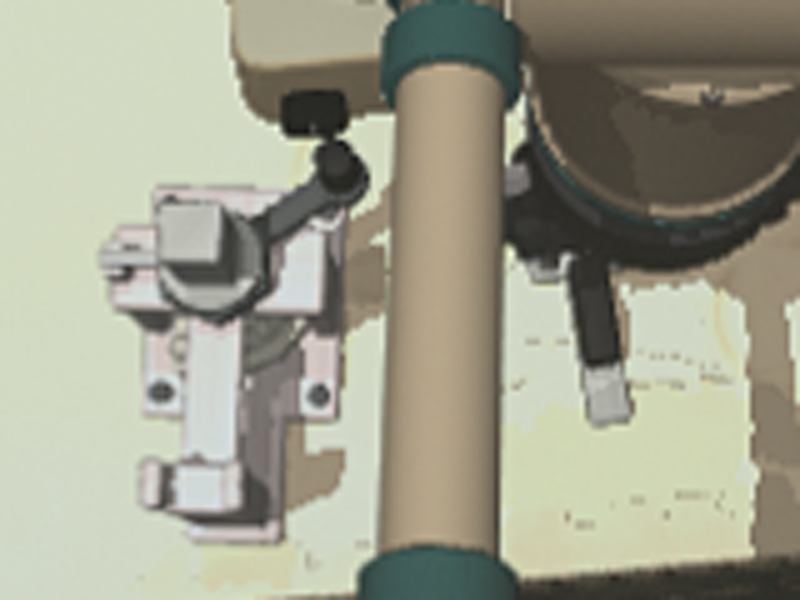

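View pics/side5.png

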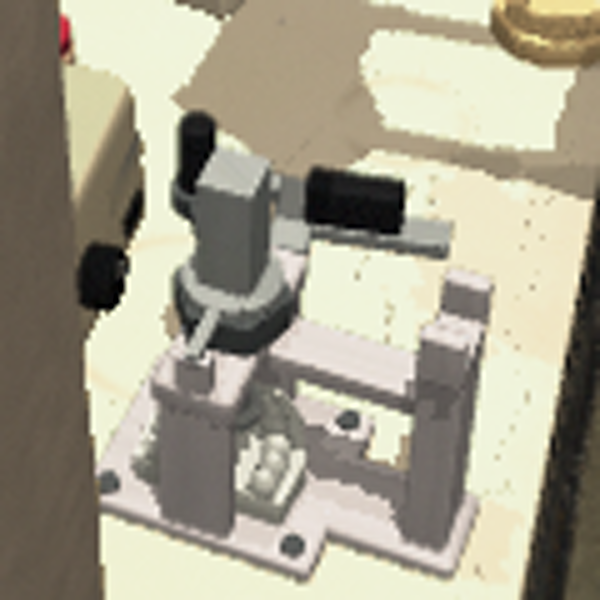

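Emit:
drive_tool:
  plan:
    - {"travel":[-0.009,0.04,0],"dr":[0,-0.002,0]}
    - {"travel":[-0.009,0.09,0],"dr":[0,-0.002,0]}
    - {"travel":[-0.009,0.14,0],"dr":[0,-0.002,0]}
    - {"travel":[-0.009,0.19,0],"dr":[0,-0.002,0]}
    - {"travel":[-0.009,0.24,0],"dr":[0,-0.002,0]}
  hand: 0.3

```text
time: 6.38
tool_pos: [0.4373, 0.0406, 0.0608]
orientation: [-0.516, 0.482, -0.483, 0.517]
ft_force: [0.7, -0.2, -0.0]
opening: 0.06
```

```bash
python3 go.py 0.435 0.035 0.008 -1.509
```

```text
t 6.38 p [0.4373 0.0406 0.0608] h -1.503 down [ 1.3e-03 -5.0e-04 -1.0e+00] F [ 0.7 -0.2 -0. ] op 0.06 q [-0.07  0.25  2.04 -0.    0.85  1.44]
travel [0.009, 0.0881, -0.0045] dr [-0.0004, 0.0018, 0.0002] dist mm 53.2
```

Emit:
drive_tool:
  plan:
    - {"travel":[0.006,0.04,-0.003],"dr":[0,0,0]}
    - {"travel":[0.006,0.06,-0.003],"dr":[0,0,0]}
    - {"travel":[0.006,0.06,-0.003],"dr":[0,0,0]}
    - {"travel":[0.006,0.06,-0.003],"dr":[0,0,0]}
    - {"travel":[0.006,0.06,-0.003],"dr":[0,0,0]}

```text
time: 6.8
tool_pos: [0.4365, 0.0369, 0.0266]
orientation: [-0.516, 0.482, -0.483, 0.517]
ft_force: [0.4, -0.0, 0.3]
opening: 0.0596
```

```bash
python3 go.py 0.435 0.035 0.008 -1.509;python3 - <<'E'
from lib import *
from bench import bot
F=cams(bot)
f=F["side"];cv2.imwrite(f"pics/side6.png",cv2.resize(f["image"][175:295, 290:410,::-1],None,fx=5,fy=5,interpolation=cv2.INTER_CUBIC))
E
python3 go.py 0.435 0.035 0.008 -1.509
```

```text
t 6.8 p [0.4365 0.0369 0.0266] h -1.503 down [ 1.8e-03 -3.0e-04 -1.0e+00] F [ 0.4 -0.   0.3] op 0.0596 q [-0.07  0.3   2.08 -0.    0.76  1.43]
travel [0.0029, 0.031, -0.0027] dr [-0.0006, 0.0019, 0.0001] dist mm 18.8
t 6.9 p [0.4367 0.0368 0.027 ] h -1.503 down [ 2.9e-03 -4.0e-04 -1.0e+00] F [ 0.7 -0.3  0.4] op 0.0595 q [-0.07  0.3   2.08 -0.    0.76  1.43]
travel [0.0028, 0.0317, -0.0031] dr [-0.0009, 0.0019, 0.0002] dist mm 19.2
```

View pics/side6.png

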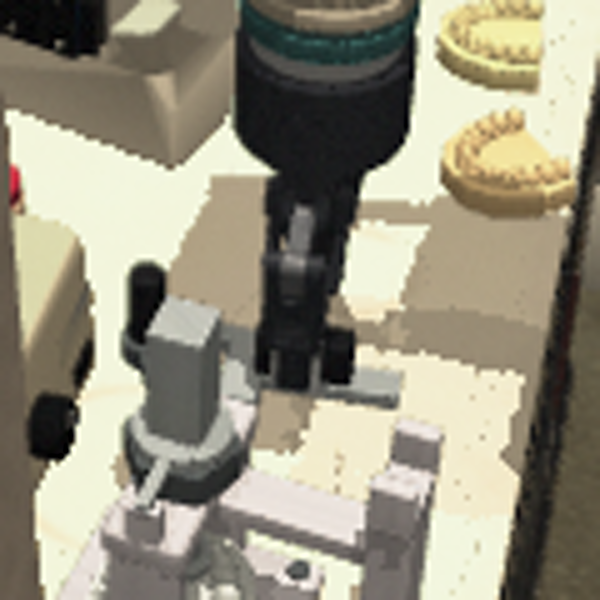

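Emit:
drive_tool:
  plan:
    - {"travel":[0.002,0.015,-0.003],"dr":[0,0.002,0]}
    - {"travel":[0.002,0.031,-0.003],"dr":[-0.001,0.002,0]}
    - {"travel":[0.002,0.031,-0.003],"dr":[-0.001,0.002,0]}
    - {"travel":[0.002,0.031,-0.003],"dr":[-0.001,0.002,0]}
    - {"travel":[0.002,0.031,-0.003],"dr":[-0.001,0.002,0]}

```text
time: 7.32
tool_pos: [0.434, 0.0354, 0.0076]
orientation: [0.516, -0.485, 0.484, -0.514]
ft_force: [-0.8, -0.2, -0.4]
opening: 0.0598
```

Emit:
drive_tool:
  plan:
    - {"travel":[0,0,0],"dr":[0,0,0]}
    - {"travel":[0,0,0],"dr":[0,0,0]}
    - {"travel":[0,0,0],"dr":[0,0,0]}
    - {"travel":[0,0,0],"dr":[0,0,0]}
    - {"travel":[0,0,0],"dr":[0,0,0]}
  hand: 1
  squeeze: 50

```text
time: 7.73
tool_pos: [0.4339, 0.0354, 0.0077]
orientation: [0.516, -0.485, 0.484, -0.514]
ft_force: [-0.1, 0.4, 4.1]
opening: 0.0149
```

Emit:
drive_tool:
  plan:
    - {"travel":[0,0,0],"dr":[0,0,0]}
    - {"travel":[0,0,0],"dr":[0,0,0]}
    - {"travel":[0,0,0],"dr":[0,0,0]}
    - {"travel":[0,0,0],"dr":[0,0,0]}
    - {"travel":[0,0,0],"dr":[0,0,0]}

```text
time: 8.15
tool_pos: [0.4339, 0.0354, 0.0077]
orientation: [0.516, -0.485, 0.484, -0.514]
ft_force: [-1.9, 0.4, 6.4]
opening: 0.0151
```

```bash
python3 go.py 0.435 0.035 0.22 -1.509;python3 - <<'E'
from lib import *
from bench import bot
F=cams(bot)
f=F["side"];cv2.imwrite(f"pics/side7.png",cv2.resize(f["image"][175:295, 290:410,::-1],None,fx=5,fy=5,interpolation=cv2.INTER_CUBIC))
E
```

```text
t 8.15 p [0.4339 0.0354 0.0077] h -1.51 down [-2.6e-03 -4.0e-04 -1.0e+00] F [-1.9  0.4  6.4] op 0.0151 q [-0.08  0.33  2.11 -0.    0.71  1.43]
travel [0.0008, -0.3538, 0.0009] dr [0.0008, -0.0002, 0.0001] dist mm 212.3
```

View pics/side7.png

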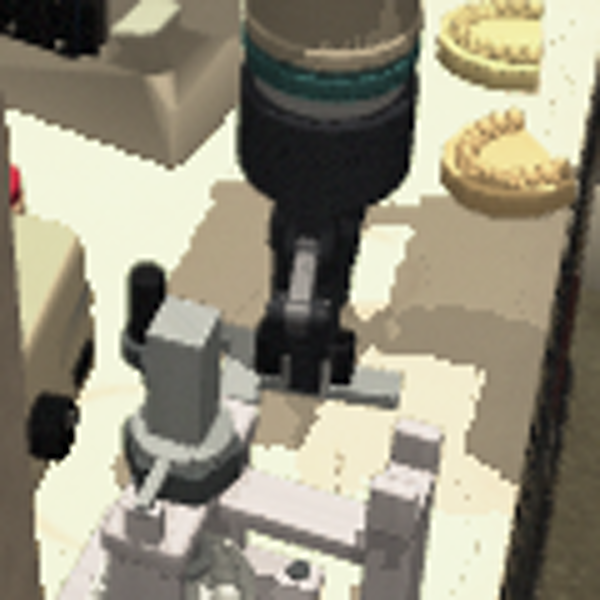

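Emit:
drive_tool:
  plan:
    - {"travel":[0,-0.04,0],"dr":[0,0,0]}
    - {"travel":[0,-0.1,0],"dr":[0,0,0]}
    - {"travel":[0,-0.16,0],"dr":[0,0,0]}
    - {"travel":[0,-0.22,0],"dr":[0,0,0]}
    - {"travel":[0,-0.28,0],"dr":[0,0,0]}

```text
time: 8.67
tool_pos: [0.4333, 0.0355, 0.1765]
orientation: [0.516, -0.486, 0.483, -0.514]
ft_force: [1.0, 0.2, -1.6]
opening: 0.0154
```

```bash
python3 go.py 0.398 0.189 0.23 -1.661
```

```text
t 8.67 p [0.4333 0.0355 0.1765] h -1.51 down [-4.3e-03 -1.0e-04 -1.0e+00] F [ 1.   0.2 -1.6] op 0.0154 q [-0.08  0.11  1.87 -0.    1.17  1.43]
travel [-0.2589, -0.0889, -0.0436] dr [0.0014, 0.0481, 0.0001] dist mm 166.3
```

Emit:
drive_tool:
  plan:
    - {"travel":[0,-0.06,0],"dr":[0.001,0.01,0]}
    - {"travel":[-0.05,-0.089,-0.01],"dr":[0.001,0.02,0]}
    - {"travel":[-0.1,-0.089,-0.02],"dr":[0.001,0.03,0]}
    - {"travel":[-0.15,-0.089,-0.03],"dr":[0.001,0.04,0]}
    - {"travel":[-0.2,-0.089,-0.035],"dr":[0.001,0.048,0]}

```text
time: 9.08
tool_pos: [0.4048, 0.1548, 0.2288]
orientation: [0.477, -0.523, 0.523, -0.476]
ft_force: [1.3, -0.0, -1.4]
opening: 0.015
```

```bash
python3 go.py 0.398 0.189 0.23 -1.661
```

```text
t 9.08 p [0.4048 0.1548 0.2288] h -1.663 down [-2.e-04 -3.e-04 -1.e+00] F [ 1.3 -0.  -1.4] op 0.015 q [ 0.2   0.06  1.78 -0.    1.3   1.87]
travel [-0.0557, -0.0019, -0.0166] dr [0.0001, -0.0007, 0.0001] dist mm 34.9
```

Emit:
drive_tool:
  plan:
    - {"travel":[-0.03,0,-0.01],"dr":[0,0,0]}
    - {"travel":[-0.056,0,-0.016],"dr":[0,0,0]}
    - {"travel":[-0.056,0,-0.016],"dr":[0,0,0]}
    - {"travel":[-0.056,0,-0.016],"dr":[0,0,0]}
    - {"travel":[-0.056,0,-0.016],"dr":[0,0,0]}

```text
time: 9.5
tool_pos: [0.3993, 0.1876, 0.2283]
orientation: [0.478, -0.522, 0.522, -0.477]
ft_force: [0.5, 1.3, -1.9]
opening: 0.0155
```

Emit:
drive_tool:
  plan:
    - {"travel":[0,0,0],"dr":[0,0,0]}
    - {"travel":[0,0,0],"dr":[0,0,0]}
    - {"travel":[0,0,0],"dr":[0,0,0]}
    - {"travel":[0,0,0],"dr":[0,0,0]}
    - {"travel":[0,0,0],"dr":[0,0,0]}

```text
time: 9.92
tool_pos: [0.3997, 0.1879, 0.2288]
orientation: [0.477, -0.522, 0.522, -0.477]
ft_force: [0.3, -0.6, -1.3]
opening: 0.0153
```

```bash
python3 go.py 0.398 0.189 0.19 -1.661;python3 - <<'E'
from lib import *
from bench import bot
F=cams(bot)
f=F["side"];cv2.imwrite(f"pics/side8.png",cv2.resize(f["image"][195:325, 280:410,::-1],None,fx=4.5,fy=4.5,interpolation=cv2.INTER_CUBIC))
f=F["top"];cv2.imwrite(f"pics/top8.png",cv2.resize(f["image"][175:295, 195:355,::-1],None,fx=4.5,fy=4.5,interpolation=cv2.INTER_CUBIC))
E
```

```text
t 9.92 p [0.3997 0.1879 0.2288] h -1.661 down [ 1.e-04 -4.e-04 -1.e+00] F [ 0.3 -0.6 -1.3] op 0.0153 q [ 0.28  0.07  1.77 -0.    1.3   1.94]
travel [-0.0016, 0.0646, -0.003] dr [-0.0, -0.0001, 0.0001] dist mm 38.8
```

View pics/side8.png

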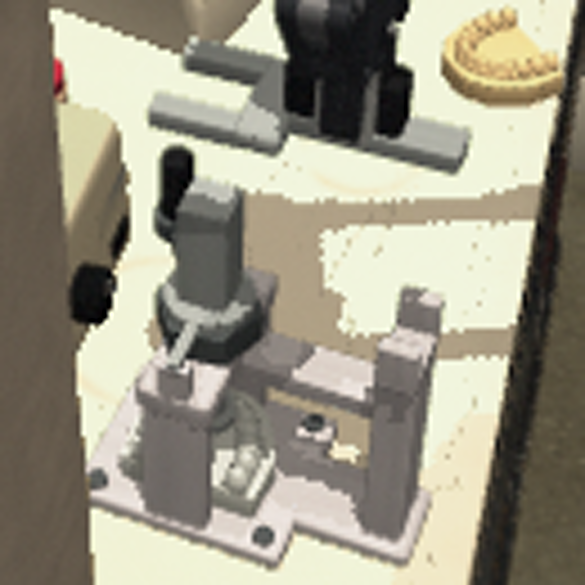

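View pics/top8.png

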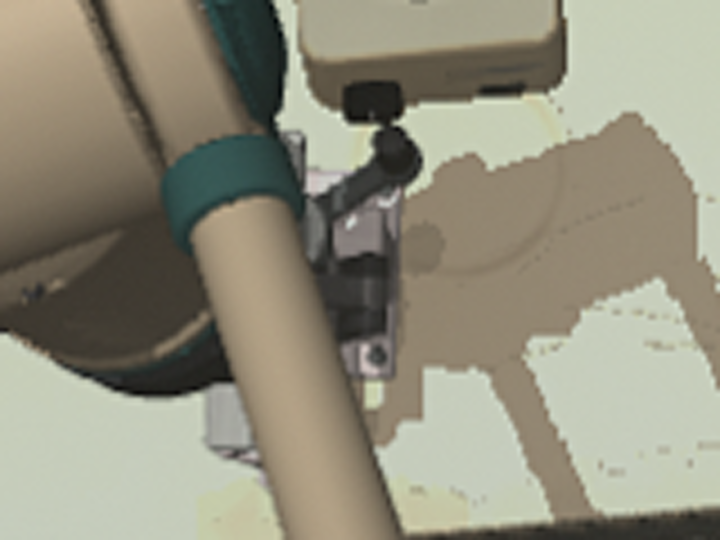

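```bash
python3 - <<'E'
from lib import *
from bench import bot
f=bot.grab_frame("side")
g=(.4539,.1837,3.0514)
M=lambda L,z:np.array([(a/1e3,b/1e3,z) for a,b in L])
k=(.3997+.056*.9959,.1879-.056*.0901,3.0514)
out=[(-16,-24),(-16,-12),(17,-12),(17,12),(-16,12),(-16,24),(28,24),(32,9),(101,9),(101,-9),(32,-9),(28,-24)]
x0,y0=280,195
im=cv2.resize(f["image"][y0:y0+130,x0:x0+130,::-1].copy(),None,fx=4.5,fy=4.5,interpolation=cv2.INTER_CUBIC)
sq=[(-11,-11),(-11,11),(11,11),(11,-11)]
for P,c in[(pl(k,M(out,.2311)),(255,0,0)),(pl(g,M(sq,.17)),(0,255,0)),(pl(g,M([(78,-11),(78,11),(96,11),(96,-11)],.117)),(255,0,255)),(pl(g,M([(-7,-38),(7,-38),(0,-38)],.111)),(255,0,255))]:
    q=((proj(f,P)-[x0,y0]+.5)*4.5-.5).round().astype(np.int32); cv2.polylines(im,[q],True,c,1)
cv2.imwrite("pics/ov9.png",im)
E
```

```text
(no output)
```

View pics/ov9.png

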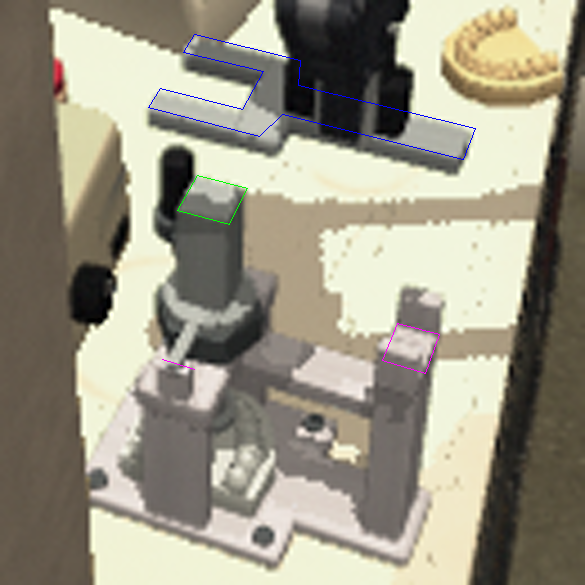

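Emit:
drive_tool:
  plan:
    - {"travel":[-0.001,0.03,-0.003],"dr":[0,0,0]}
    - {"travel":[-0.001,0.065,-0.003],"dr":[0,0,0]}
    - {"travel":[-0.001,0.07,-0.003],"dr":[0,0,0]}
    - {"travel":[-0.001,0.07,-0.003],"dr":[0,0,0]}
    - {"travel":[-0.001,0.07,-0.003],"dr":[0,0,0]}

```text
time: 10.48
tool_pos: [0.3982, 0.1891, 0.1873]
orientation: [0.477, -0.522, 0.522, -0.477]
ft_force: [0.6, 0.0, -1.0]
opening: 0.0154
```

Emit:
drive_tool:
  plan:
    - {"travel":[0,0,0],"dr":[0,0,0]}
    - {"travel":[0,0,0],"dr":[0,0,0]}
    - {"travel":[0,0,0],"dr":[0,0,0]}
    - {"travel":[0,0,0],"dr":[0,0,0]}
    - {"travel":[0,0,0],"dr":[0,0,0]}

```text
time: 10.9
tool_pos: [0.398, 0.1891, 0.1871]
orientation: [0.477, -0.522, 0.522, -0.477]
ft_force: [-0.3, -0.2, -2.2]
opening: 0.015
```

```bash
python3 go.py 0.3981 0.1887 0.16 -1.661
```

```text
t 10.9 p [0.398  0.1891 0.1871] h -1.661 down [ 7.e-04 -1.e-04 -1.e+00] F [-0.3 -0.2 -2.2] op 0.015 q [ 0.29  0.1   1.84 -0.    1.19  1.95]
travel [0.0006, 0.0452, 0.0002] dr [-0.0002, 0.0001, 0.0] dist mm 27.1
```

Emit:
drive_tool:
  plan:
    - {"travel":[0.0006,0.005,0],"dr":[0,0,0]}
    - {"travel":[0.0006,0.01,0],"dr":[0,0,0]}
    - {"travel":[0.0006,0.015,0],"dr":[0,0,0]}
    - {"travel":[0.0006,0.02,0],"dr":[0,0,0]}
    - {"travel":[0.0006,0.025,0],"dr":[0,0,0]}

```text
time: 11.32
tool_pos: [0.3976, 0.1886, 0.1712]
orientation: [0.477, -0.522, 0.522, -0.477]
ft_force: [-0.4, 0.6, -1.9]
opening: 0.0152
```

```bash
python3 go.py 0.3981 0.1887 0.14 -1.661
```

```text
t 11.32 p [0.3976 0.1886 0.1712] h -1.661 down [-5.e-04 -5.e-04 -1.e+00] F [-0.4  0.6 -1.9] op 0.0152 q [ 0.28  0.12  1.87 -0.    1.15  1.95]
travel [-0.0003, 0.0521, 0.0008] dr [0.0001, 0.0001, 0.0002] dist mm 31.2
```

Emit:
drive_tool:
  plan:
    - {"travel":[0,0.01,0],"dr":[0,0,0]}
    - {"travel":[0,0.02,0],"dr":[0,0,0]}
    - {"travel":[0,0.03,0],"dr":[0,0,0]}
    - {"travel":[0,0.04,0],"dr":[0,0,0]}
    - {"travel":[0,0.05,0],"dr":[0,0,0]}

```text
time: 11.73
tool_pos: [0.3977, 0.1886, 0.141]
orientation: [0.477, -0.522, 0.522, -0.477]
ft_force: [-0.6, 0.3, -1.5]
opening: 0.0152
```

```bash
python3 go.py 0.3981 0.1887 0.1255 -1.661
```

```text
t 11.73 p [0.3977 0.1886 0.141 ] h -1.661 down [-4.e-04 -4.e-04 -1.e+00] F [-0.6  0.3 -1.5] op 0.0152 q [ 0.28  0.15  1.92 -0.    1.07  1.95]
travel [-0.0003, 0.0258, 0.0007] dr [0.0001, 0.0001, 0.0002] dist mm 15.5
```

Emit:
drive_tool:
  plan:
    - {"travel":[0,0.006,0],"dr":[0,0,0]}
    - {"travel":[0,0.012,0],"dr":[0,0,0]}
    - {"travel":[0,0.018,0],"dr":[0,0,0]}
    - {"travel":[0,0.024,0],"dr":[0,0,0]}
    - {"travel":[0,0.027,0],"dr":[0,0,0]}

```text
time: 12.15
tool_pos: [0.3977, 0.1886, 0.1251]
orientation: [0.477, -0.522, 0.522, -0.477]
ft_force: [0.4, -0.8, -1.3]
opening: 0.0152
```

```bash
python3 go.py 0.3981 0.1887 0.1245 -1.661;python3 - <<'E'
from lib import *
from bench import bot
F=cams(bot)
f=F["side"];cv2.imwrite(f"pics/side10.png",cv2.resize(f["image"][195:325, 280:410,::-1],None,fx=4.5,fy=4.5,interpolation=cv2.INTER_CUBIC))
E
```

```text
t 12.15 p [0.3977 0.1886 0.1251] h -1.661 down [-4.e-04 -3.e-04 -1.e+00] F [ 0.4 -0.8 -1.3] op 0.0152 q [ 0.28  0.17  1.94 -0.    1.03  1.95]
travel [-0.0002, 0.001, 0.0007] dr [0.0001, 0.0001, 0.0001] dist mm 0.8
```

View pics/side10.png

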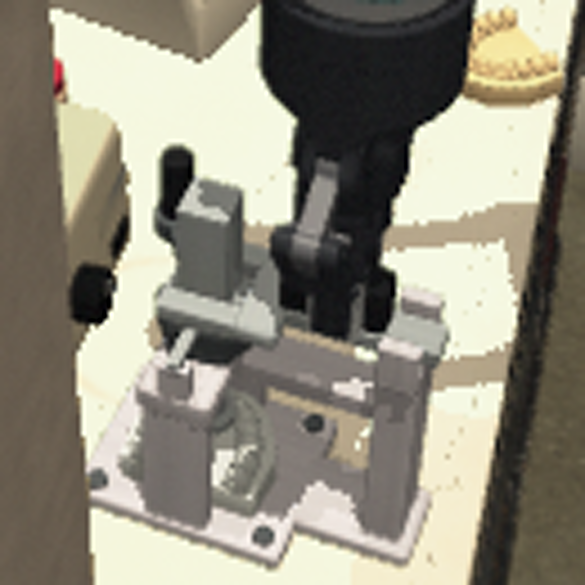

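Emit:
drive_tool:
  plan:
    - {"travel":[0,0.001,0],"dr":[0,0,0]}
    - {"travel":[0,0.002,0],"dr":[0,0,0]}
    - {"travel":[0,0.002,0],"dr":[0,0,0]}
    - {"travel":[0,0.002,0],"dr":[0,0,0]}
    - {"travel":[0,0.002,0],"dr":[0,0,0]}

```text
time: 12.67
tool_pos: [0.398, 0.1886, 0.1247]
orientation: [0.477, -0.522, 0.522, -0.477]
ft_force: [0.2, 0.8, 3.1]
opening: 0.0154
```

Emit:
drive_tool:
  plan:
    - {"travel":[0,0,0],"dr":[0,0,0]}
    - {"travel":[0,0,0],"dr":[0,0,0]}
    - {"travel":[0,0,0],"dr":[0,0,0]}
    - {"travel":[0,0,0],"dr":[0,0,0]}
    - {"travel":[0,0,0],"dr":[0,0,0]}
  hand: 0.5

```text
time: 13.08
tool_pos: [0.3978, 0.1886, 0.1243]
orientation: [0.477, -0.522, 0.522, -0.477]
ft_force: [-0.4, 0.5, 0.5]
opening: 0.043
```

Emit:
drive_tool:
  plan:
    - {"travel":[0,-0.02,0],"dr":[0,0,0]}
    - {"travel":[0,-0.06,0],"dr":[0,0,0]}
    - {"travel":[0,-0.1,0],"dr":[0,0,0]}
    - {"travel":[0,-0.14,0],"dr":[0,0,0]}
    - {"travel":[0,-0.18,0],"dr":[0,0,0]}

```text
time: 13.5
tool_pos: [0.3976, 0.1886, 0.2334]
orientation: [0.477, -0.522, 0.522, -0.477]
ft_force: [0.5, 0.3, 0.2]
opening: 0.0429
```

```bash
python3 go.py 0.5 0.06 0.23 -1.661;python3 - <<'E'
from lib import *
from bench import bot
F=cams(bot)
f=F["side"];cv2.imwrite(f"pics/side11.png",cv2.resize(f["image"][195:325, 280:410,::-1],None,fx=4.5,fy=4.5,interpolation=cv2.INTER_CUBIC))
E
```

```text
t 13.5 p [0.3976 0.1886 0.2334] h -1.661 down [-3.e-04 -4.e-04 -1.e+00] F [0.5 0.3 0.2] op 0.0429 q [ 0.28  0.07  1.76 -0.    1.31  1.95]
travel [0.1982, 0.0056, 0.1893] dr [0.0001, 0.0001, 0.0001] dist mm 164.5
```

View pics/side11.png

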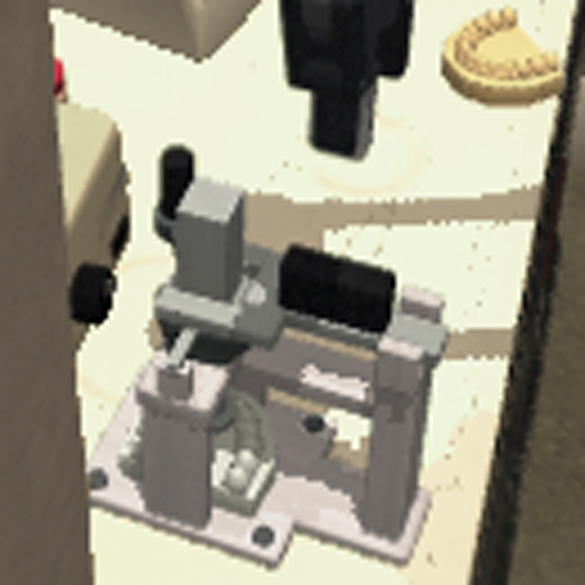

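```bash
python3 - <<'E'
from lib import *
F=pickle.load(open("f0.pkl","rb")); t,s=F["top"],F["side"]
def tri(ut,us):
    return least_squares(lambda p:np.r_[(proj(t,p[None])-ut).ravel(),(proj(s,p[None])-us).ravel()],[.5,.15,.08])
r=tri(np.array([278,197.4]),np.array([301,259.5]));print("knob",r.x,r.fun.round(1))
r=tri(np.array([262.8,191]),np.array([306,220]));
for uv in((195+398/4.5,175+150/4.5),(215+338/5,175+163/5)):
    w=backproj(t,[uv],.142)[0]; c=np.array([.455,.181]); a=np.arctan2(*(w[:2]-c)[::-1]);print(w,a,np.hypot(*(w[:2]-c)), "s+n",(3.05+np.radians(130)-a+np.pi)%(2*np.pi)-np.pi)
# box top front edge
print(backproj(t,[(215+240/5,175+50/5),(215+520/5,175+40/5)],.08), backproj(t,[(215+240/5,175+85/5),(215+500/5,175+100/5)],.0))
E
```

```text
knob [0.52237616 0.14207648 0.05469378] [ 0.1  0.5 -0.5 -0.2]
[0.47973641 0.12710263 0.142     ] -1.1405212695643963 0.05930275292501058 s+n 0.1762639899774392
[0.48126805 0.12857265 0.142     ] -1.1063193758578584 0.05863989346165961 s+n 0.1420620962709016
[[0.5456902  0.16902389 0.08      ]
 [0.53977354 0.05539959 0.08      ]] [[0.55243805 0.17843646 0.        ]
 [0.53546973 0.06463419 0.        ]]
```

```bash
python3 go.py 0.508 0.128 0.23 -1.661
```

```text
t 13.6 p [0.4004 0.1895 0.2361] h -1.66 down [ 0.0082  0.0021 -1.    ] F [0.6 0.  1.4] op 0.0426 q [ 0.28  0.07  1.76 -0.    1.31  1.95]
travel [0.086, 0.0114, 0.1878] dr [-0.0025, 0.0002, -0.0009] dist mm 124.1
```

Emit:
drive_tool:
  plan:
    - {"travel":[0.02,0,0.047],"dr":[0,0,0]}
    - {"travel":[0.045,0,0.1],"dr":[0,0,0]}
    - {"travel":[0.07,0.003,0.15],"dr":[0,0,0]}
    - {"travel":[0.086,0.005,0.19],"dr":[0,0,0]}
    - {"travel":[0.086,0.005,0.19],"dr":[0,0,0]}
  hand: 1

```text
time: 14.02
tool_pos: [0.511, 0.1245, 0.2278]
orientation: [0.476, -0.522, 0.524, -0.476]
ft_force: [0.7, 0.5, -0.3]
opening: -0.0001
```

Emit:
drive_tool:
  plan:
    - {"travel":[0,0.03,0],"dr":[0,0,0]}
    - {"travel":[0,0.06,0],"dr":[0,0,0]}
    - {"travel":[0,0.06,0],"dr":[0,0,0]}
    - {"travel":[0,0.06,0],"dr":[0,0,0]}
    - {"travel":[0,0.06,0],"dr":[0,0,0]}

```text
time: 14.43
tool_pos: [0.5066, 0.1273, 0.1937]
orientation: [0.477, -0.522, 0.522, -0.477]
ft_force: [-0.2, -0.5, -0.3]
opening: -0.0001
```

```bash
python3 go.py 0.508 0.128 0.114 -1.661;python3 - <<'E'
from lib import *
from bench import bot
F=cams(bot)
f=F["side"];cv2.imwrite(f"pics/side12.png",cv2.resize(f["image"][165:325, 270:430,::-1],None,fx=3.7,fy=3.7,interpolation=cv2.INTER_CUBIC))
E
```

```text
t 14.43 p [0.5066 0.1273 0.1937] h -1.66 down [ 2.e-04 -2.e-04 -1.e+00] F [-0.2 -0.5 -0.3] op -0.0001 q [ 0.11  0.22  1.68 -0.    1.24  1.77]
travel [-0.0014, 0.1329, 0.0021] dr [-0.0001, 0.0002, 0.0001] dist mm 79.7
```

View pics/side12.png

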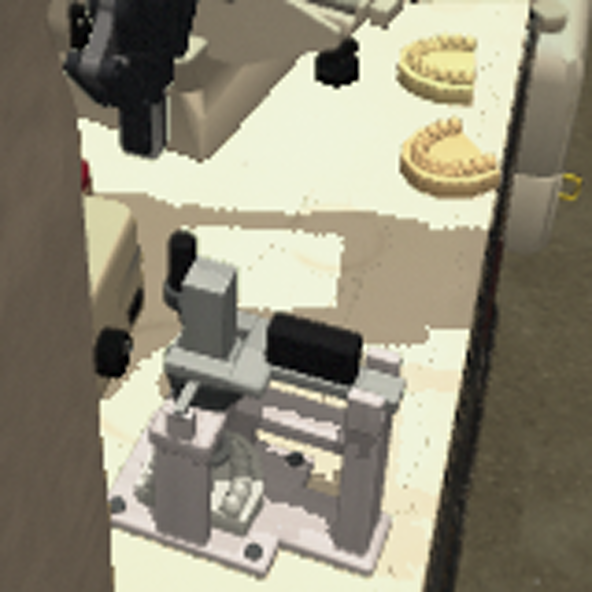

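Emit:
drive_tool:
  plan:
    - {"travel":[0,0.03,0.004],"dr":[0,0,0]}
    - {"travel":[0,0.06,0.004],"dr":[0,0,0]}
    - {"travel":[0,0.09,0.004],"dr":[0,0,0]}
    - {"travel":[0,0.12,0.004],"dr":[0,0,0]}
    - {"travel":[0,0.131,0.004],"dr":[0,0,0]}

```text
time: 14.95
tool_pos: [0.5081, 0.1268, 0.1135]
orientation: [-0.478, 0.522, -0.522, 0.476]
ft_force: [0.1, 0.3, -0.3]
opening: -0.0001
```

```bash
python3 go.py 0.49 0.128 0.114 -1.661;python3 - <<'E'
from lib import *
from bench import bot
F=cams(bot)
f=F["side"];cv2.imwrite(f"pics/side13.png",cv2.resize(f["image"][165:325, 270:430,::-1],None,fx=3.7,fy=3.7,interpolation=cv2.INTER_CUBIC))
f=F["top"];cv2.imwrite(f"pics/top13.png",cv2.resize(f["image"][175:295, 195:355,::-1],None,fx=4.5,fy=4.5,interpolation=cv2.INTER_CUBIC))
E
```

```text
t 14.95 p [0.5081 0.1268 0.1135] h -1.66 down [-2.2e-03 -6.0e-04 -1.0e+00] F [ 0.1  0.3 -0.3] op -0.0001 q [ 0.11  0.3   1.79 -0.    1.05  1.77]
travel [0.0007, -0.0008, -0.0302] dr [0.0007, 0.0002, 0.0002] dist mm 18.1
```

View pics/side13.png

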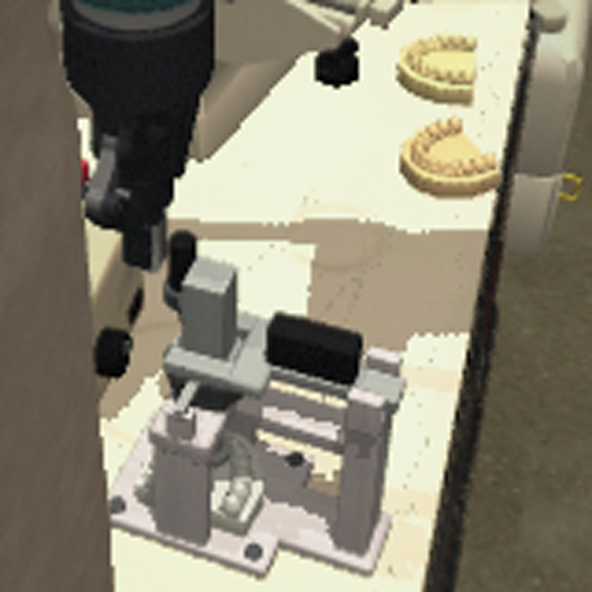

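View pics/top13.png

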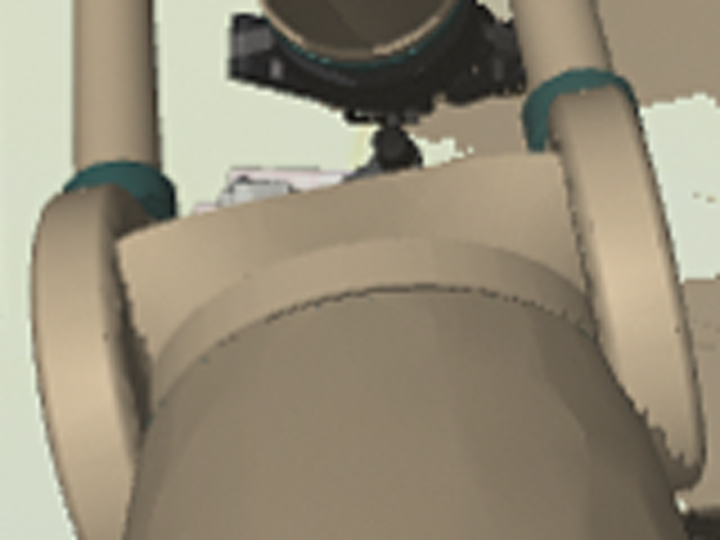

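Emit:
drive_tool:
  plan:
    - {"travel":[0,0,-0.007],"dr":[0,0,0]}
    - {"travel":[0,0,-0.014],"dr":[0,0,0]}
    - {"travel":[0,0,-0.021],"dr":[0,0,0]}
    - {"travel":[0,0,-0.028],"dr":[0,0,0]}
    - {"travel":[0,0,-0.033],"dr":[0,0,0]}

```text
time: 15.47
tool_pos: [0.4929, 0.1273, 0.1169]
orientation: [0.476, -0.519, 0.525, -0.479]
ft_force: [5.8, -5.7, 0.3]
opening: -0.0
```

```bash
python3 go.py 0.47 0.127 0.114 -1.661
```

```text
t 15.47 p [0.4929 0.1273 0.1169] h -1.659 down [ 0.0094 -0.0028 -1.    ] F [ 5.8 -5.7  0.3] op -0.0 q [ 0.12  0.27  1.83 -0.    1.04  1.78]
travel [0.0039, 0.0044, -0.038] dr [-0.0031, 0.0006, 0.0006] dist mm 23.1
```

Emit:
drive_tool:
  plan:
    - {"travel":[0.004,0,-0.006],"dr":[0,0,0]}
    - {"travel":[0.007,0,-0.012],"dr":[0,0,0]}
    - {"travel":[0.009,0,-0.018],"dr":[0,0,0]}
    - {"travel":[0.01,0,-0.024],"dr":[0,0,0]}
    - {"travel":[0.01,0,-0.029],"dr":[0,0,0]}

```text
time: 15.88
tool_pos: [0.4741, 0.1234, 0.1168]
orientation: [0.476, -0.52, 0.524, -0.479]
ft_force: [3.8, -3.1, 0.8]
opening: -0.0001
```

```bash
python3 go.py 0.47 0.127 0.114 -1.661; python3 - <<'E'
from lib import *
from bench import bot
F=cams(bot)
f=F["side"];cv2.imwrite(f"pics/side14.png",cv2.resize(f["image"][165:325, 270:430,::-1],None,fx=3.7,fy=3.7,interpolation=cv2.INTER_CUBIC))
E
```

```text
t 15.88 p [0.4741 0.1234 0.1168] h -1.66 down [ 0.0076 -0.0016 -1.    ] F [ 3.8 -3.1  0.8] op -0.0001 q [ 0.11  0.24  1.86 -0.    1.03  1.78]
travel [-0.0054, 0.0045, -0.0075] dr [-0.0024, 0.0003, 0.0003] dist mm 6.2
```

View pics/side14.png

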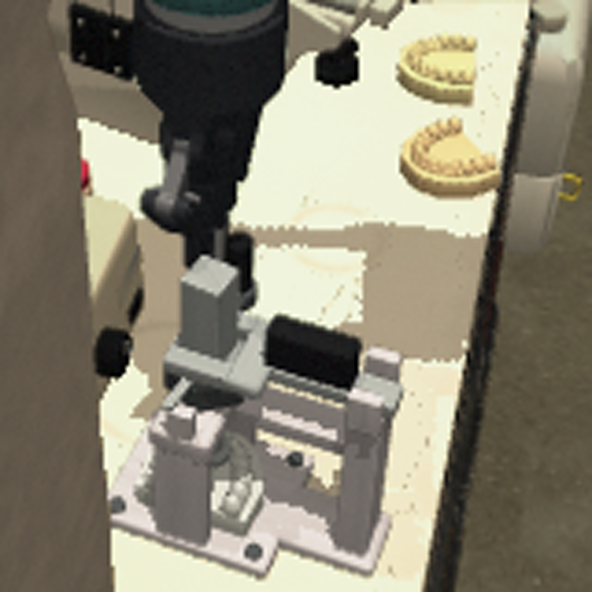

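Emit:
drive_tool:
  plan:
    - {"travel":[0,0,-0.006],"dr":[0,0,0]}
    - {"travel":[0,0,-0.012],"dr":[0,0,0]}
    - {"travel":[0,0,-0.018],"dr":[0,0,0]}
    - {"travel":[-0.001,0,-0.023],"dr":[0,0,0]}
    - {"travel":[-0.002,0,-0.028],"dr":[0,0,0]}

```text
time: 16.4
tool_pos: [0.4547, 0.127, 0.115]
orientation: [0.477, -0.522, 0.522, -0.477]
ft_force: [3.0, -2.4, 1.0]
opening: 0.0
```

```bash
python3 go.py 0.47 0.127 0.114 -1.661
```

```text
t 16.4 p [0.4547 0.127  0.115 ] h -1.66 down [ 5.e-04 -3.e-04 -1.e+00] F [ 3.  -2.4  1. ] op 0.0 q [ 0.13  0.22  1.9  -0.    1.02  1.79]
travel [-0.0024, 0.0016, 0.0254] dr [-0.0002, 0.0002, 0.0001] dist mm 15.3
```

Emit:
drive_tool:
  plan:
    - {"travel":[-0.001,0,-0.004],"dr":[0,0,0]}
    - {"travel":[-0.002,0,-0.007],"dr":[0,0,0]}
    - {"travel":[-0.003,0,-0.01],"dr":[0,0,0]}
    - {"travel":[-0.004,0,-0.012],"dr":[0,0,0]}
    - {"travel":[-0.005,0,-0.015],"dr":[0,0,0]}

```text
time: 16.82
tool_pos: [0.4459, 0.1306, 0.1146]
orientation: [0.477, -0.522, 0.522, -0.477]
ft_force: [3.8, -3.3, 0.4]
opening: 0.0002
```

```bash
python3 go.py 0.47 0.127 0.114 -1.661; python3 - <<'E'
from lib import *
from bench import bot
F=cams(bot)
f=F["side"];cv2.imwrite(f"pics/side15.png",cv2.resize(f["image"][205:325, 280:400,::-1],None,fx=5,fy=5,interpolation=cv2.INTER_CUBIC))
E
```

```text
t 16.82 p [0.4459 0.1306 0.1146] h -1.66 down [-5.e-04 -6.e-04 -1.e+00] F [ 3.8 -3.3  0.4] op 0.0002 q [ 0.14  0.21  1.91 -0.    1.02  1.8 ]
travel [0.0024, 0.0009, 0.0405] dr [0.0001, 0.0002, 0.0002] dist mm 24.4
```

View pics/side15.png

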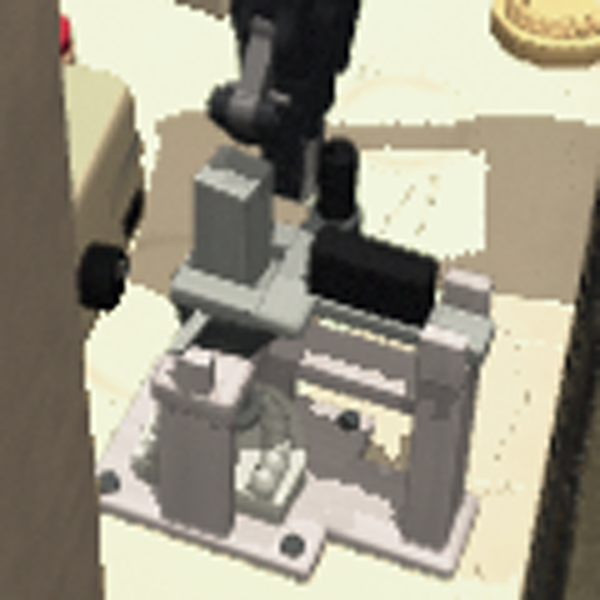

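Emit:
drive_tool:
  plan:
    - {"travel":[-0.001,0,-0.003],"dr":[0,0,0]}
    - {"travel":[-0.002,0,-0.005],"dr":[0,0,0]}
    - {"travel":[-0.003,0,-0.007],"dr":[0,0,0]}
    - {"travel":[-0.004,0,-0.009],"dr":[0,0,0]}
    - {"travel":[-0.004,0,-0.01],"dr":[0,0,0]}

```text
time: 17.33
tool_pos: [0.442, 0.1331, 0.1149]
orientation: [0.477, -0.52, 0.523, -0.478]
ft_force: [6.4, -4.4, -2.7]
opening: 0.0002
```

```bash
python3 go.py 0.47 0.127 0.114 -1.661
```

```text
t 17.33 p [0.442  0.1331 0.1149] h -1.66 down [ 0.0036 -0.0016 -1.    ] F [ 6.4 -4.4 -2.7] op 0.0002 q [ 0.14  0.21  1.92 -0.    1.01  1.8 ]
travel [0.0059, 0.0017, 0.0473] dr [-0.0012, 0.0004, 0.0004] dist mm 28.6
```

Emit:
drive_tool:
  plan:
    - {"travel":[0,0,-0.002],"dr":[0,0,0]}
    - {"travel":[-0.001,0,-0.004],"dr":[0,0,0]}
    - {"travel":[-0.001,0,-0.004],"dr":[0,0,0]}
    - {"travel":[-0.001,0,-0.004],"dr":[0,0,0]}
    - {"travel":[-0.001,0,-0.004],"dr":[0,0,0]}

```text
time: 17.75
tool_pos: [0.4411, 0.1336, 0.115]
orientation: [0.476, -0.52, 0.524, -0.478]
ft_force: [8.7, -4.9, -5.0]
opening: -0.0004
```

```bash
python3 go.py 0.47 0.127 0.114 -1.661; python3 - <<'E'
from lib import *
from bench import bot
F=cams(bot)
f=F["side"];cv2.imwrite(f"pics/side16.png",cv2.resize(f["image"][205:325, 280:400,::-1],None,fx=5,fy=5,interpolation=cv2.INTER_CUBIC))
for uv in [(280+338/5,205+147/5)]:
    w=backproj(f,[uv],.142)[0]; c=np.array([.455,.182]); a=np.arctan2(*(w[:2]-c)[::-1]);print("pic15 handle",w,a,np.hypot(*(w[:2]-c)))
E
```

```text
t 17.75 p [0.4411 0.1336 0.115 ] h -1.66 down [ 0.0061 -0.0019 -1.    ] F [ 8.7 -4.9 -5. ] op -0.0004 q [ 0.15  0.2   1.92 -0.    1.01  1.81]
travel [0.0067, 0.002, 0.0489] dr [-0.002, 0.0004, 0.0004] dist mm 29.6
pic15 handle [0.42608271 0.1317555  0.142     ] -2.09302984618886 0.05797170999506023
```

View pics/side16.png

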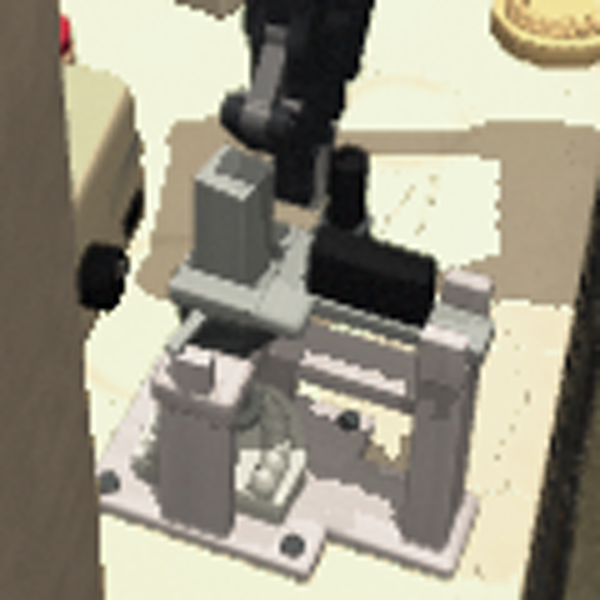

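```bash
python3 - <<'E'
from lib import *
F=pickle.load(open("f0.pkl","rb")); s=F["side"]
S=lambda u,v:(280+(u+.5)/5-.5,205+(v+.5)/5-.5)
c=np.array([.455,.182])
def ang(uv,z):
    w=backproj(s,[uv],z)[0]; d=w[:2]-c; return np.arctan2(d[1],d[0]),np.hypot(*d)
a,r=ang(S(348,155),.142); print("s+n",(3.05+np.radians(130)-a+np.pi)%(2*np.pi)-np.pi,r)
# pointer: compare before (pic5, tip ~ (193,355)) and now
for uv in((193,353),(172,348),(185,347)):
    a,r=ang(S(*uv),.114); print("ptr",uv,(3.05-np.pi/2-a+np.pi)%(2*np.pi)-np.pi,r)
E
```

```text
s+n 1.2064556256118344 0.05787524351881331
ptr (193, 353) -0.006527665490980716 0.04191725092286289
ptr (172, 348) 0.1810238974280196 0.04321184832481104
ptr (185, 347) 0.08725569958460477 0.040469665588325654
```

Emit:
drive_tool:
  plan:
    - {"travel":[0.003,0,0.015],"dr":[0,0,0]}
    - {"travel":[0.005,0,0.03],"dr":[0,0,0]}
    - {"travel":[0.005,-0.03,0.035],"dr":[0,0,0]}
    - {"travel":[0.005,-0.09,0.035],"dr":[0,0,0]}
    - {"travel":[0.005,-0.15,0.035],"dr":[0,0,0]}

```text
time: 18.27
tool_pos: [0.4568, 0.1298, 0.2041]
orientation: [-0.479, 0.524, -0.52, 0.475]
ft_force: [1.2, 0.6, -0.1]
opening: -0.0001
```

Emit:
drive_tool:
  plan:
    - {"travel":[0.03,-0.06,0],"dr":[0,0,0]}
    - {"travel":[0.09,-0.06,0],"dr":[0,0,0]}
    - {"travel":[0.15,-0.06,0],"dr":[0,0,0]}
    - {"travel":[0.19,-0.06,0],"dr":[0,0,0]}
    - {"travel":[0.2,-0.06,0],"dr":[0,0,0]}

```text
time: 18.68
tool_pos: [0.4469, 0.0077, 0.2407]
orientation: [-0.477, 0.523, -0.522, 0.475]
ft_force: [0.8, 0.0, -0.6]
opening: 0.0002
```

```bash
python3 go.py 0.3985 0.189 0.23 -1.661; python3 - <<'E'
from lib import *
from bench import bot
F=cams(bot)
pickle.dump(F,open("f17.pkl","wb"))
f=F["side"];cv2.imwrite(f"pics/side17.png",cv2.resize(f["image"][205:325, 280:400,::-1],None,fx=5,fy=5,interpolation=cv2.INTER_CUBIC))
f=F["top"];cv2.imwrite(f"pics/top17.png",cv2.resize(f["image"][175:295, 215:375,::-1],None,fx=5,fy=5,interpolation=cv2.INTER_CUBIC))
E
```

```text
t 18.68 p [0.4469 0.0077 0.2407] h -1.664 down [-2.3e-03 -6.0e-04 -1.0e+00] F [ 0.8  0.  -0.6] op 0.0002 q [-0.14  0.08  1.74 -0.    1.33  1.53]
travel [-0.2934, 0.0178, -0.1083] dr [0.0007, -0.0009, 0.0003] dist mm 188.0
```

View pics/side17.png

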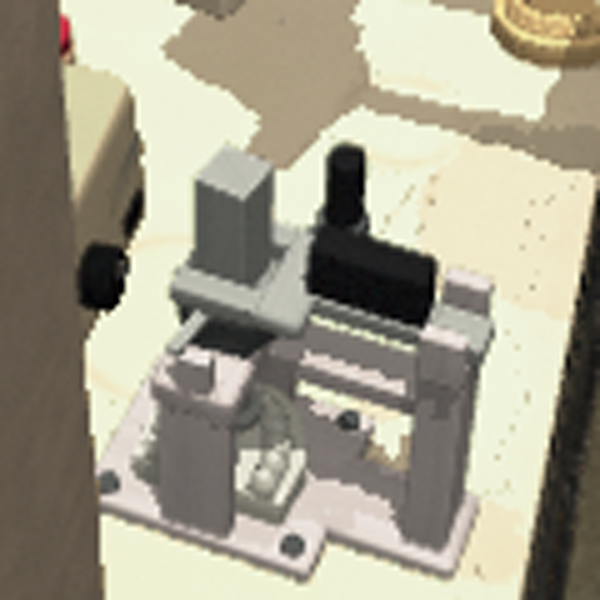

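View pics/top17.png

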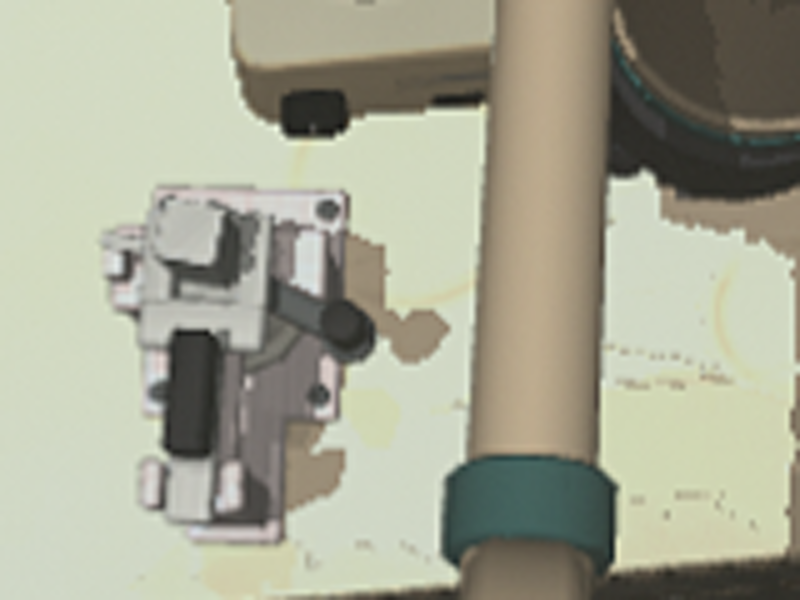

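```bash
python3 - <<'E'
from lib import *
F=pickle.load(open("f17.pkl","rb")); t=F["top"]; s=F["side"]
T=lambda L:(np.array(L,float)+.5)/5-.5+[215,175]
S=lambda L:(np.array(L,float)+.5)/5-.5+[280,205]
c=np.array([.455,.181])
w=backproj(t,T([(343,322)]),.142)[0];d=w[:2]-c;a=np.arctan2(d[1],d[0]);print("s+n",(3.05+np.radians(130)-a+np.pi)%(2*np.pi)-np.pi,np.hypot(*d))
w=backproj(t,T([(172,332),(217,330),(210,457),(163,455)]),.151);d=w[2:].mean(0)-w[:2].mean(0);print("key",np.arctan2(d[1],d[0]),w.mean(0))
print((w[3]-w[0])[:2],(w[2]-w[1])[:2])
w=backproj(t,T([(160,200),(218,203),(222,262),(155,258)]),.17);print("head",w[:,:2],[np.arctan2(*(w[j]-w[i])[:2][::-1]) for i,j in((0,3),(1,2),(1,0),(2,3))])
w=backproj(s,S([(195,182),(240,208),(272,173),(225,145)]),.17);print("head side",w[:,:2])
def im(f,n,x0,y0,W,H,L):
    i=cv2.resize(f["image"][y0:y0+H,x0:x0+W,::-1].copy(),None,fx=9,fy=9,interpolation=cv2.INTER_CUBIC);cv2.imwrite(n,i)
im(t,"pics/z17.png",230,205,70,60,0)
im(s,"pics/z17s.png",300,225,80,65,0)
E
```

```text
s+n 1.1890705884087147 0.05917228518843378
key 3.0210244401045037 [0.4000199 0.1876348 0.151    ]
[-0.04407292  0.00565114] [-0.04552854  0.0052046 ]
head [[0.46777958 0.19212145]
 [0.46486333 0.17137096]
 [0.44333814 0.1711739 ]
 [0.4468517  0.19498929]] [np.float64(3.0054065591802432), np.float64(-3.132437930129299), np.float64(1.431171946643175), np.float64(1.4243195689666386)]
head side [[0.46656583 0.19342048]
 [0.44744594 0.20171908]
 [0.44110921 0.18112121]
 [0.46154184 0.17147758]]
```

View pics/z17.png

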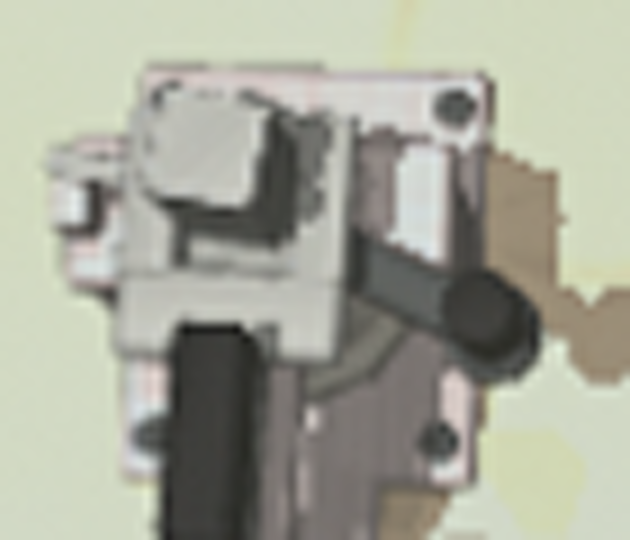

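View pics/z17s.png

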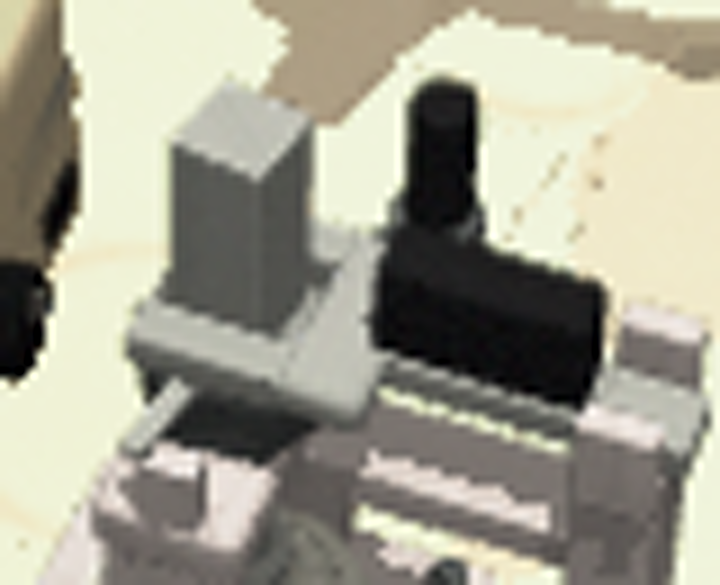

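```bash
python3 - <<'E'
from lib import *
F=pickle.load(open("f17.pkl","rb")); t=F["top"]; s=F["side"]
Z=lambda L,x,y:(np.array(L,float)+.5)/9-.5+[x,y]
sq=np.array([(-11,-11,170),(-11,11,170),(11,11,170),(11,-11,170)])/1e3
def fit(f,uv):
    best=None
    for th in(2.6,2.9,3.2):
        r=least_squares(lambda p:(proj(f,pl(p,sq))-uv).ravel(),[.455,.182,th])
        if best is None or r.cost<best.cost: best=r
    return best.x, best.fun.round(2)
# order of corners: local(-x,-y)-> world far(+x),+y
print("side",fit(s,Z([(172,147),(232,85),(313,125),(258,180)],300,225)))
print("top",fit(t,Z([(145,90),(270,105),(250,212),(145,188)],230,205)))
F0=pickle.load(open("f0.pkl","rb"))
# pointer two points
c=np.array([.455,.182])
for L in([(125,443),(150,450)],[(140,440)],[(137,447)]):
  w=backproj(s,Z(L,300,225),.116).mean(0);d=w[:2]-c;print("ptr tip s=",(3.05-np.pi/2-np.arctan2(d[1],d[0])+np.pi)%(2*np.pi)-np.pi,np.hypot(*d))
# pointer direction from root (180,385) to tip (137,445)
w=backproj(s,Z([(182,385),(137,445)],300,225),.116);d=(w[1]-w[0]);print("dir s=",(3.05-np.pi/2-np.arctan2(d[1],d[0])+np.pi)%(2*np.pi)-np.pi)
E
```

```text
side (array([0.45377848, 0.18535661, 2.82874703]), array([-0.48, -0.37, -0.38, -0.32,  0.69, -0.16,  0.16,  0.77]))
top (array([0.45515109, 0.18296762, 2.93732888]), array([ 1.26, -0.19, -0.54, -0.45, -0.11, -0.3 , -0.61,  0.93]))
ptr tip s= 0.13037260213893287 0.043875776055481756
ptr tip s= 0.14014473290158724 0.042124474437826305
ptr tip s= 0.1308266853766633 0.04404002385863788
dir s= 0.13415531506270195
```

Emit:
drive_tool:
  plan:
    - {"travel":[-0.06,0,-0.02],"dr":[0,0.001,0]}
    - {"travel":[-0.12,0,-0.045],"dr":[0,0.003,0]}
    - {"travel":[-0.18,0,-0.065],"dr":[0,0.006,0]}
    - {"travel":[-0.24,0.01,-0.09],"dr":[0,0.006,0]}
    - {"travel":[-0.294,0.015,-0.108],"dr":[0,0.006,0]}
  hand: 0.5

```text
time: 19.2
tool_pos: [0.3969, 0.1949, 0.2312]
orientation: [-0.473, 0.527, -0.525, 0.472]
ft_force: [0.1, 0.7, 0.5]
opening: 0.0425
```

Emit:
drive_tool:
  plan:
    - {"travel":[0,0,0],"dr":[0,0,0]}
    - {"travel":[0,0,0],"dr":[0,0,0]}
    - {"travel":[0,0,0],"dr":[0,0,0]}
    - {"travel":[0,0,0],"dr":[0,0,0]}
    - {"travel":[0,0,0],"dr":[0,0,0]}

```text
time: 19.62
tool_pos: [0.3996, 0.1908, 0.2318]
orientation: [0.472, -0.527, 0.527, -0.472]
ft_force: [-0.9, 0.1, 0.1]
opening: 0.0429
```

```bash
python3 go.py 0.3985 0.190 0.125 -1.68
```

```text
t 19.62 p [0.3996 0.1908 0.2318] h -1.681 down [-1.e-04 -4.e-04 -1.e+00] F [-0.9  0.1  0.1] op 0.0429 q [ 0.29  0.07  1.76 -0.    1.31  1.97]
travel [0.0014, 0.178, -0.0017] dr [0.0, -0.0003, 0.0001] dist mm 106.8
```

Emit:
drive_tool:
  plan:
    - {"travel":[0.001,0.04,-0.002],"dr":[0,0,0]}
    - {"travel":[0.001,0.08,-0.002],"dr":[0,0,0]}
    - {"travel":[0.001,0.12,-0.002],"dr":[0,0,0]}
    - {"travel":[0.001,0.16,-0.002],"dr":[0,0,0]}
    - {"travel":[0.001,0.177,-0.002],"dr":[0,0,0]}

```text
time: 20.03
tool_pos: [0.3966, 0.1893, 0.123]
orientation: [-0.473, 0.528, -0.526, 0.47]
ft_force: [-0.8, -0.9, -0.1]
opening: 0.043
```

Emit:
drive_tool:
  plan:
    - {"travel":[0,0,0],"dr":[0,0,0]}
    - {"travel":[0,0,0],"dr":[0,0,0]}
    - {"travel":[0,0,0],"dr":[0,0,0]}
    - {"travel":[0,0,0],"dr":[0,0,0]}
    - {"travel":[0,0,0],"dr":[0,0,0]}
  hand: 1
  squeeze: 40

```text
time: 20.45
tool_pos: [0.3986, 0.1906, 0.1261]
orientation: [0.472, -0.526, 0.527, -0.472]
ft_force: [1.5, -2.4, -4.5]
opening: 0.0151
```

Emit:
drive_tool:
  plan:
    - {"travel":[0,0,0],"dr":[0,0,0]}
    - {"travel":[0,0,0],"dr":[0,0,0]}
    - {"travel":[0,0,0],"dr":[0,0,0]}
    - {"travel":[0,0,0],"dr":[0,0,0]}
    - {"travel":[0,0,0],"dr":[0,0,0]}

```text
time: 20.87
tool_pos: [0.3985, 0.1908, 0.1258]
orientation: [0.472, -0.526, 0.527, -0.472]
ft_force: [3.2, -4.3, -3.2]
opening: 0.0156
```

```bash
python3 go.py 0.3985 0.190 0.125 -1.68; python3 - <<'E'
from lib import *
from bench import bot
print(bot.get_obs()["wrist_torque"])
f=bot.grab_frame("side");cv2.imwrite(f"pics/side18.png",cv2.resize(f["image"][205:325, 280:400,::-1],None,fx=5,fy=5,interpolation=cv2.INTER_CUBIC))
E
```

```text
t 20.87 p [0.3985 0.1908 0.1258] h -1.679 down [ 1.3e-03 -9.0e-04 -1.0e+00] F [ 3.2 -4.3 -3.2] op 0.0156 q [ 0.29  0.17  1.94 -0.    1.03  1.97]
travel [0.0013, 0.0014, 0.0001] dr [-0.0004, 0.0003, 0.0002] dist mm 1.2
[-0.60948029 -0.35232061 -0.27018652]
```

View pics/side18.png

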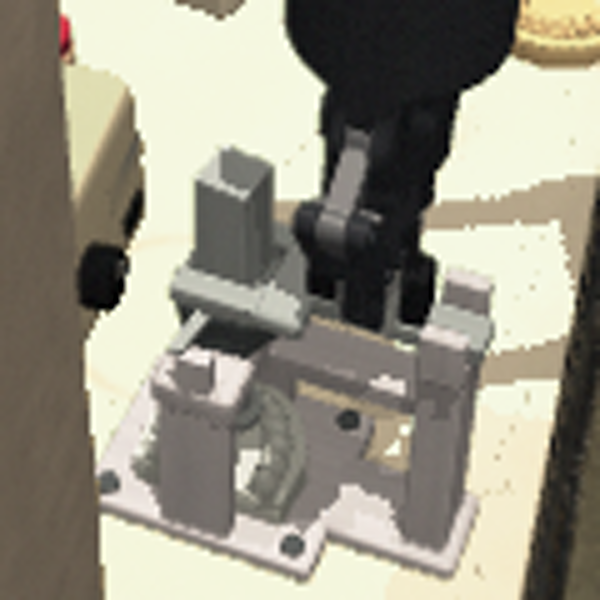

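Emit:
drive_tool:
  plan:
    - {"travel":[0.0015,0,0],"dr":[0,0,0]}
    - {"travel":[0.0015,-0.01,0],"dr":[0,0,0]}
    - {"travel":[0.0015,-0.02,0],"dr":[0,0,0]}
    - {"travel":[0.0015,-0.03,0],"dr":[0,0,0]}
    - {"travel":[0.0015,-0.04,0],"dr":[0,0,0]}

```text
time: 21.33
tool_pos: [0.3965, 0.1904, 0.1496]
orientation: [-0.473, 0.527, -0.526, 0.471]
ft_force: [0.7, -0.6, -7.4]
opening: 0.0151
```

```bash
python3 go.py 0.3985 0.190 0.22 -1.68
```

```text
t 21.33 p [0.3965 0.1904 0.1496] h -1.679 down [-0.0029 -0.     -1.    ] F [ 0.7 -0.6 -7.4] op 0.0151 q [0.29 0.14 1.9  0.   1.1  1.97]
travel [0.0003, -0.1173, 0.003] dr [0.0009, 0.0002, 0.0001] dist mm 70.4
```

Lifting with only 7 N of drag, so I'll continue.

Emit:
drive_tool:
  plan:
    - {"travel":[0,-0.02,0],"dr":[0,0,0]}
    - {"travel":[0,-0.04,0],"dr":[0,0,0]}
    - {"travel":[0,-0.06,0],"dr":[0,0,0]}
    - {"travel":[0,-0.08,0],"dr":[0,0,0]}
    - {"travel":[0,-0.11,0],"dr":[0,0,0]}

```text
time: 21.75
tool_pos: [0.3967, 0.1903, 0.2163]
orientation: [-0.473, 0.527, -0.526, 0.472]
ft_force: [0.4, -0.3, -1.2]
opening: 0.0152
```

```bash
python3 go.py 0.41 0.035 0.23 -1.57; python3 - <<'E'
from lib import *
from bench import bot
f=bot.grab_frame("side");cv2.imwrite(f"pics/side19.png",cv2.resize(f["image"][205:325, 280:400,::-1],None,fx=5,fy=5,interpolation=cv2.INTER_CUBIC))
E
```

```text
t 21.75 p [0.3967 0.1903 0.2163] h -1.679 down [-2.1e-03 -1.0e-04 -1.0e+00] F [ 0.4 -0.3 -1.2] op 0.0152 q [0.29 0.08 1.79 0.   1.27 1.97]
travel [0.2549, -0.0229, 0.0499] dr [0.0007, -0.0347, 0.0001] dist mm 156.5
```

View pics/side19.png

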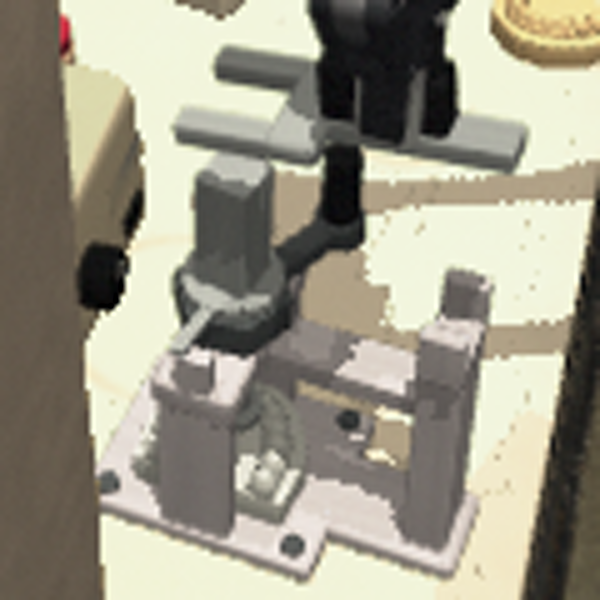

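Emit:
drive_tool:
  plan:
    - {"travel":[0.06,-0.02,0.02],"dr":[0,-0.01,0]}
    - {"travel":[0.12,-0.02,0.04],"dr":[0,-0.02,0]}
    - {"travel":[0.18,-0.02,0.06],"dr":[0,-0.03,0]}
    - {"travel":[0.24,-0.01,0.075],"dr":[0,-0.035,0]}
    - {"travel":[0.29,0,0.085],"dr":[0,-0.035,0]}

```text
time: 22.22
tool_pos: [0.4305, 0.0097, 0.2165]
orientation: [-0.5, 0.499, -0.5, 0.501]
ft_force: [1.1, -0.2, -2.0]
opening: 0.0153
```

Emit:
drive_tool:
  plan:
    - {"travel":[0,0.05,0],"dr":[0,0,0]}
    - {"travel":[0,0.1,0],"dr":[0,0,0]}
    - {"travel":[0,0.15,0],"dr":[0,0,0]}
    - {"travel":[0,0.2,0],"dr":[0,0,0]}
    - {"travel":[0,0.25,0],"dr":[0,0,0]}

```text
time: 22.63
tool_pos: [0.43, 0.0117, 0.0651]
orientation: [-0.5, 0.499, -0.5, 0.501]
ft_force: [0.2, -0.1, -1.3]
opening: 0.0152
```

```bash
python3 go.py 0.43 0.015 0.009 -1.57; python3 - <<'E'
from lib import *
from bench import bot
F=cams(bot)
f=F["side"];cv2.imwrite(f"pics/side20.png",cv2.resize(f["image"][175:295, 290:410,::-1],None,fx=5,fy=5,interpolation=cv2.INTER_CUBIC))
E
```

```text
t 22.63 p [0.43   0.0117 0.0651] h -1.57 down [ 1.9e-03 -1.0e-04 -1.0e+00] F [ 0.2 -0.1 -1.3] op 0.0152 q [-0.14  0.23  2.05  0.    0.86  1.43]
travel [-0.0055, 0.0935, -0.0001] dr [-0.0006, 0.0001, 0.0] dist mm 56.2
```

View pics/side20.png

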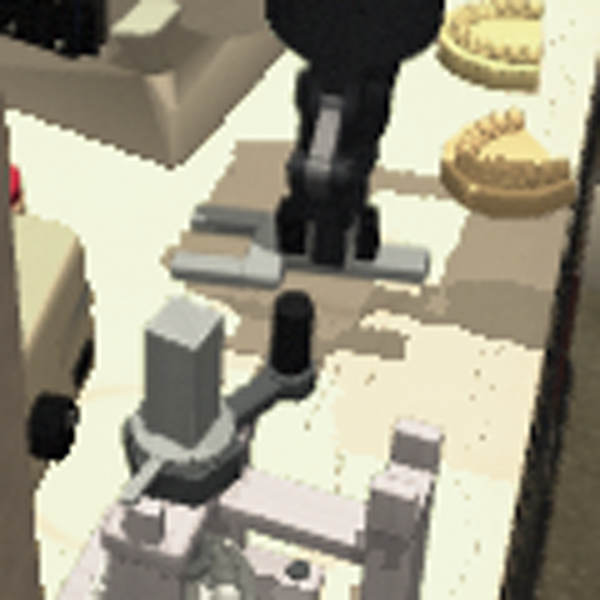

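Emit:
drive_tool:
  plan:
    - {"travel":[0,0.03,0],"dr":[0,0,0]}
    - {"travel":[0,0.06,0],"dr":[0,0,0]}
    - {"travel":[0,0.08,0],"dr":[0,0,0]}
    - {"travel":[0,0.087,0],"dr":[0,0,0]}
    - {"travel":[0,0.091,0],"dr":[0,0,0]}

```text
time: 23.15
tool_pos: [0.4304, 0.0117, 0.012]
orientation: [-0.5, 0.499, -0.5, 0.501]
ft_force: [-0.8, 0.3, 1.0]
opening: 0.0156
```

```bash
python3 go.py 0.43 0.015 0.0085 -1.57
```

```text
t 23.15 p [0.4304 0.0117 0.012 ] h -1.569 down [ 1.e-03 -4.e-04 -1.e+00] F [-0.8  0.3  1. ] op 0.0156 q [-0.13  0.32  2.12 -0.    0.71  1.43]
travel [-0.0055, 0.0058, -0.0007] dr [-0.0003, 0.0003, 0.0001] dist mm 4.8
```

Emit:
drive_tool:
  plan:
    - {"travel":[0,0.002,0],"dr":[0,0,0]}
    - {"travel":[0,0.003,0],"dr":[0,0,0]}
    - {"travel":[0,0.004,0],"dr":[0,0,0]}
    - {"travel":[0,0.005,0],"dr":[0,0,0]}
    - {"travel":[0,0.005,0],"dr":[0,0,0]}

```text
time: 23.57
tool_pos: [0.4304, 0.0116, 0.0088]
orientation: [-0.5, 0.499, -0.5, 0.501]
ft_force: [-1.6, 0.7, 4.8]
opening: 0.0153
```

```bash
python3 go.py 0.43 0.015 0.0085 -1.57
```

```text
t 23.57 p [0.4304 0.0116 0.0088] h -1.569 down [ 1.7e-03 -4.0e-04 -1.0e+00] F [-1.6  0.7  4.8] op 0.0153 q [-0.13  0.32  2.12 -0.    0.7   1.43]
travel [-0.0057, 0.0004, -0.0006] dr [-0.0005, 0.0002, 0.0001] dist mm 3.4
```

Touching down (+4.8 N), so I'll release and rise.

Emit:
drive_tool:
  plan:
    - {"travel":[0,0,0],"dr":[0,0,0]}
    - {"travel":[0,0,0],"dr":[0,0,0]}
    - {"travel":[0,0,0],"dr":[0,0,0]}
    - {"travel":[0,0,0],"dr":[0,0,0]}
    - {"travel":[0,0,0],"dr":[0,0,0]}
  hand: 0.5

```text
time: 23.98
tool_pos: [0.4298, 0.0116, 0.008]
orientation: [0.5, -0.5, 0.5, -0.5]
ft_force: [0.3, -0.8, -0.8]
opening: 0.0425
```

Emit:
drive_tool:
  plan:
    - {"travel":[0,-0.04,0],"dr":[0,0,0]}
    - {"travel":[0,-0.09,0],"dr":[0,0,0]}
    - {"travel":[0,-0.15,0],"dr":[0,0,0]}
    - {"travel":[0,-0.21,0],"dr":[0,0,0]}
    - {"travel":[0,-0.27,0],"dr":[0,0,0]}

```text
time: 24.4
tool_pos: [0.4291, 0.0117, 0.1715]
orientation: [0.501, -0.5, 0.5, -0.5]
ft_force: [0.6, 0.7, -0.6]
opening: 0.043
```

Emit:
drive_tool:
  plan:
    - {"travel":[0.05,0,-0.03],"dr":[0,0,0]}
    - {"travel":[0.11,0,-0.06],"dr":[0,0,0]}
    - {"travel":[0.17,0,-0.1],"dr":[0,0,0]}
    - {"travel":[0.22,0,-0.13],"dr":[0,0,0]}
    - {"travel":[0.22,0,-0.13],"dr":[0,0,0]}

```text
time: 24.82
tool_pos: [0.3488, -0.125, 0.1701]
orientation: [0.5, -0.501, 0.502, -0.497]
ft_force: [-0.7, 1.4, -0.3]
opening: 0.0428
```

```bash
python3 go.py; python3 - <<'E'
from lib import *
from bench import bot
F=cams(bot);pickle.dump(F,open("f21.pkl","wb"))
f=F["side"];cv2.imwrite(f"pics/side21.png",cv2.resize(f["image"][205:325, 280:400,::-1],None,fx=5,fy=5,interpolation=cv2.INTER_CUBIC))
f=F["top"];cv2.imwrite(f"pics/top21.png",cv2.resize(f["image"][175:295, 215:375,::-1],None,fx=5,fy=5,interpolation=cv2.INTER_CUBIC))
E
```

```text
t 24.82 p [ 0.3488 -0.125   0.1701] h -1.576 down [-0.0019 -0.0037 -1.    ] F [-0.7  1.4 -0.3] op 0.0428 q [-0.53  0.01  1.99 -0.    1.14  1.05]
```

View pics/side21.png

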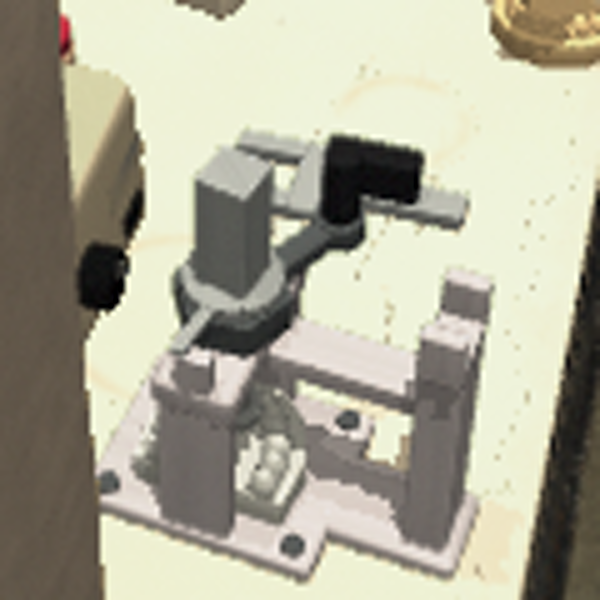

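View pics/top21.png

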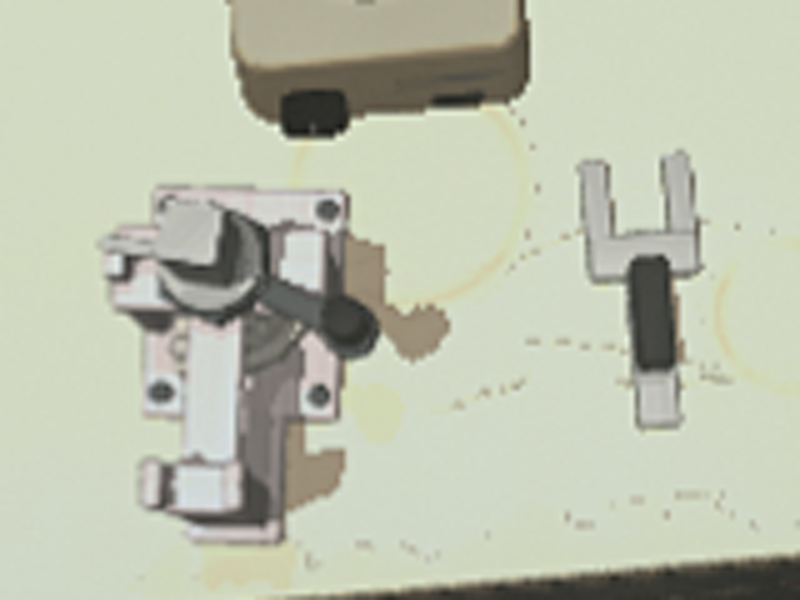

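```bash
python3 - <<'E'
from lib import *
F=pickle.load(open("f21.pkl","rb"));t=F["top"]
T=lambda L:(np.array(L,float)+.5)/5-.5+[215,175]
c=np.array([.455,.181])
for uv in((103,242),(103,257)):
  w=backproj(t,T([uv]),.116)[0];d=w[:2]-c;print("s",(3.05-np.pi/2-np.arctan2(d[1],d[0])+np.pi)%(2*np.pi)-np.pi,np.hypot(*d))
w=backproj(t,T([(350,323)]),.142)[0];d=w[:2]-c;a=np.arctan2(d[1],d[0]);print("s+n",(3.05+np.radians(130)-a+np.pi)%(2*np.pi)-np.pi,np.hypot(*d))
w=backproj(t,T([(653,312)]),.034)[0];print("grip dist",np.hypot(*(w[:2]-c)))
cv2.imwrite("pics/topfull21.png",t["image"][:,:,::-1])
E
```

```text
s 0.14480716508666092 0.04296225177722158
s 0.009148308377991299 0.04224743760751491
s+n 1.1744796398391202 0.061616834920693926
grip dist 0.1721655875055953
```

View pics/topfull21.png

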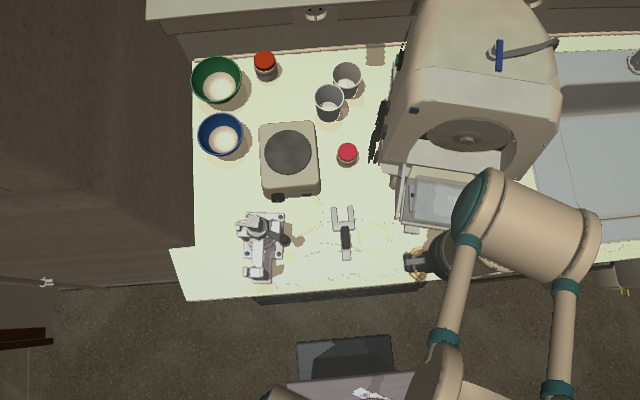

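The pointer reads about 0.145 rad and the nut about 1.03 rad, which is at its stop. The key lies flat, its grip about 172 mm from the axis, and the jar hasn't moved. Handing in.

```bash
python3 - <<'E'
from bench import bot
print(bot.finish_job())
E
```

```text
the job is handed in; nothing more can be done
None
```

I finished the whole sequence and handed the job in at about 25 s of the 72 s allowed. `bot.finish_job()` gives no verdict, so the results below are my own measurements.

**What I did:**
- Gripped the square head and turned it about 0.65 rad clockwise to zero.
- Seated the key over the head, with its tail between the saddle's cheeks.
- Pushed the nut handle clockwise until it stopped at about 10 N.
- Lifted the key off and laid it flat on the worktop.

**Last checks (from the camera images):**
- **Pointer:** about 0.01 rad after setting and 0.13–0.15 rad at the end. That is the expected play, and the limit is 0.25. Two rougher fits of the head's edges in an earlier picture disagreed: 0.11 rad from the top view and 0.22 rad from the side view.
- **Nut:** about 1.03 rad, so at its 1.0 stop within the measuring error. The handle also resisted with about 10 N where friction alone would be about 3 N.
- **Key:** flat on the worktop, its grip about 172 mm from the screw axis.
- **Bystanders:** the jar was where it started. The arm hid part of the cast area in the last top view. I saw no contact there, and the gripper stayed about 170 mm above the worktop.

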